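Prop the board tester's loading table, load it and start it

ROBOT

A 6-joint arm with a two-finger parallel gripper is mounted at the origin on the work surface. World frame = base frame: x ahead of the robot, y to its left, z up, the work surface at z = 0. Lengths are in m, angles in rad, forces in N, time in s.
With the tool pointing down it reaches from about 0.3 to 0.85 m from the base axis. Payload 4.2 kg.
Tool frame: the origin (TCP) lies between the finger pads; the fingertips stand 11 mm ahead of it and the grasp point (between the pads) lies 8 mm behind it (arm.finger_overhang is the distance from the TCP to the fingertips, in m); z points along the fingers, y is the direction in which the jaws open and shut (so a half turn about z gives the same grasp; the last joint's range is limited). The gripper opens to 91 mm and grips with 3 to 60 N. Pads are 32 mm wide; open, the fingers measure 118 mm over their backs; the gripper's body (76 mm by 178 mm) begins 60 mm behind the grasp point.
Start: joints at [1.318, 0.32, 1.565, -0, 1.257, -0.02], TCP at [0.133, 0.56, 0.225] pointing down, gripper open.
Joint ranges: [-3.11, 3.11], [-0.84, 2.01], [0.21, 2.61], [-1.34, 4.49], [0.05, 2.63], [-2.56, 2.56]. Speed limits (rad/s): [2.57, 2.57, 3.14, 3.14, 3.14, 3.14].

INTERFACE

Orientations are given as a unit quaternion [w, x, y, z].
In Python, from bench import arm, viewer, nets gives the robot as it stands.
- The arm moves only by the tool jog_arm, never from a script. Its argument "targets" is a list that holds one entry, the list of rows, each a list of 5 numbers: the opening, from 0 (shut) to 1 (fully open), then the shift along the world's x, y, z in m, then the turn about the world's z in degrees. A call has 1 to 8 rows; each row is the pose to reach, as a shift and turn from the pose measured when the call began; what a row does not reach only later rows make up. A row lasts 1/12 s, in which the tool goes at most 41.7 mm and 7.16 degrees, less where a joint would pass 70% of its speed; a pose out of reach is approached as far as the arm can. A call with a gripper value outside its range is refused whole. The fingers move at their own pace and stop on an object; the grip force is fixed at half the most. Time passes only in rows, so rows that repeat a pose let the fingers close. It gives the time, the measured TCP pose, the force and the opening at its end, in the units of the state.
- arm.get_obs(): the state, without advancing time (a new reading comes with each control period).
- viewer.get_image(name): name is "side" or "top"; returns a dict with "img" (384x512x3 uint8, red, green, blue), "fx", "fy", "cx", "cy" (pixels), "dist_coeffs" ([k1, k2, p1, p2, k3] as OpenCV has them; the pictures are not rectified), "extrinsics" (4x4, takes a point from world to camera coordinates). Camera axes: x right, y down, z forward; pixel columns grow to the right and rows downward; lengths in m; the calibration is good to about 2 mm. A picture is of the moment at which its call begins. There is no depth.
- arm.job_done(): hands the job in, once; it reports no verdict.
Trained networks look in a picture, given as the dict that the camera call returned (one of the last four; its "shot" number tells which), for a name from the list of things; names that differ only in an ending like _2 or _b are one class to them, and where a whole thing is asked for, a point or a joint stands for the part that bears it (a point fixed in the world has none). Each returns a list of dicts, best first, with "confidence" (0 to 1); they miss things now and then, are a little off and sometimes report something else, mostly with a low value. They report only what shows in the picture. A call takes as long as a camera call. They do not tell look-alikes from the thing itself.
- nets.spot_in(picture, label): "position" ([x, y, z] in m, in world coordinates, good to about 4 mm: the middle of the surface that is visible of it).
- nets.tip_of(picture, label): "position" ([x, y, z] in m, in world coordinates, good to about 4 mm: a listed point, or the origin of a listed thing).
The state is a dict: "time_s": time; "joint_pos": joint angles; "qd": joint speeds; "joint_torque": joint torques, N m; "eef_pos": TCP position; "tool_rot": TCP orientation; "force": force on the tool from outside, world axes, zero at the start; "moment": the same for the moment, N m; "finger_gap": finger opening in m.
Only numpy, scipy, OpenCV 4.12 (cv2) and the standard library are available. Lean on these libraries where they do the work, as an engineer would, in place of code of your own. Each camera call takes 0.05 s, during which the arm holds its last target.

TASK

Get the board tester ready and start it. Wind the prop leg of its loading table down with the crank, clockwise seen from above, until the foot stands firmly on the bench and the crank has turned clearly heavier, without forcing it on from there; only then put weight on the table: slide every board carrier lying on the bench, brass contacts first, fully home into the slot that has the colour of its handle. With all of them in, press the green start button, and leave everything else on the bench where it is.

Things in the scene. Friction and masses are not known exactly. Their poses are not given: they have to be found in the camera images.
- mat: The bench top with its blue mat, 580 x 1120, flush with the bench surface at z = 0; fixed. Origin: middle of its surface.
- tester: Board tester, fixed: grey case (x 75 to 250, 120 high, bumpers on it 138) with a flat aluminium loading table hung out in front (x -165 to 0, y -142 to 142, top 70 above the bench) and a roof over the slots (x 0 to 75, y -200 to 200, top 105 high). Origin: at bench level below the middle of the yellow slot's mouth; x points into the slots, y along the case to the left, z up.
- slot_red (a point): Middle of the red slot's mouth, on its floor, 70 above the bench (leftmost; slots 88 apart, each under a label of its colour). x points into the slot: 67.5 wide, 15 high, 55 deep to a stop. Guide rails 9 high and 20.5 wide beside it begin with round noses 45 before the mouth. A carrier fully home has its origin here, its x along this x and its handle just outside.
- slot_yellow (a point): Middle of the yellow slot's mouth, on its floor, 70 above the bench (middle; slots 88 apart, each under a label of its colour). x points into the slot: 67.5 wide, 15 high, 55 deep to a stop. Guide rails 9 high and 20.5 wide beside it begin with round noses 45 before the mouth. A carrier fully home has its origin here, its x along this x and its handle just outside.
- slot_blue (a point): Middle of the blue slot's mouth, on its floor, 70 above the bench (rightmost; slots 88 apart, each under a label of its colour). x points into the slot: 67.5 wide, 15 high, 55 deep to a stop. Guide rails 9 high and 20.5 wide beside it begin with round noses 45 before the mouth. A carrier fully home has its origin here, its x along this x and its handle just outside.
- jack_axis (a point): Point on the vertical axis of the jack's crank, 150 above the bench. The jack stands left of the loading table at x = -100, y = 220 of the tester: tube 20 in radius, gear head 28 in radius up to 142 high, crank above.
- crank_knob (a point): The crank's knob: a black upright grip 22 in diameter, 50 high (155 to 205 above the bench), spinning freely on its pin, 50 out from the crank's axis. The point is on the knob's axis, 180 above the bench, and moves with the crank. The steel crank arm, 18 wide, lies 145 to 153 above the bench, its hub up to 155.
- crank (a joint): Crank angle, rad, growing clockwise from above, 2 to 14 at the start; at 0 the arm points along the tester's -x. A clockwise turn lowers the foot 5 mm; it stays where it is left. While turning it takes 4 N at the knob when free, and with the foot down some 2.6 N more per rad: at 6 to 9 N the foot stands firmly, from 14 N the jack is forced; held still, the knob pushes back some 4 N less than that.
- leg: The prop leg with its round black foot, 64 in diameter, under the jack; it moves straight up and down with the crank. Origin: centre of the foot's underside, so its z is the gap to the bench (24 to 35 mm at the start, 0 when the foot stands).
- start (a joint): Travel of the green start button in m: 0 released, 0.006 pressed fully; counts as pressed from 0.004; springs back. About 5 N to press fully.
- start_top (a point): Centre of the top of the start button, a green cap 30 in diameter on the tester's roof, right of the slots, about 123 above the bench; pressed straight down.
- carrier_red: Board carrier: flat aluminium tray with a green board, 110 (x) x 64 (y) x 12 thick, 0.2 to 0.36 kg, lying flat. Origin: centre of underside. x points to the leading end with the brass contacts, which enters the slot first. Its red pull handle is an upright fin, 40 (x) x 12 (y), from 12 to 42 above the underside, centred at x = -28. May be absent.
- carrier_yellow: Board carrier: flat aluminium tray with a green board, 110 (x) x 64 (y) x 12 thick, 0.2 to 0.36 kg, lying flat. Origin: centre of underside. x points to the leading end with the brass contacts, which enters the slot first. Its yellow pull handle is an upright fin, 40 (x) x 12 (y), from 12 to 42 above the underside, centred at x = -28. May be absent.
- carrier_blue: Board carrier: flat aluminium tray with a green board, 110 (x) x 64 (y) x 12 thick, 0.2 to 0.36 kg, lying flat. Origin: centre of underside. x points to the leading end with the brass contacts, which enters the slot first. Its blue pull handle is an upright fin, 40 (x) x 12 (y), from 12 to 42 above the underside, centred at x = -28. May be absent.
- multimeter: Yellow multimeter lying at the left, 190 x 92 x 50 high, origin centre of underside; to be left alone.
- solder_spool: Solder spool, 60 in diameter, 45 high, origin centre of underside; to be left alone.
- screwdriver: Orange screwdriver, 160 long, lying left of the tester; to be left alone.
- brush: Wooden brush, 170 long, lying at the right; to be left alone.
- flux_jar: Small jar, 44 in diameter, 55 high, origin centre of underside; to be left alone.
- tape_roll: Red tape roll, 76 in diameter, 20 high, lying flat left of the tester, origin centre of underside; to be left alone.
Things that resemble listed ones, but are neither listed nor needed, are in the scene too. Leave any brown look-alike of the carrier_yellow alone. Leave any brown or orange look-alike of the carrier_blue alone.

How it is judged:
By the outcome, as a careful person would: the job done as asked, in the order asked, and still so for the second after the job is handed in, with the robot touching nothing.
Of carrier_red, carrier_yellow, carrier_blue only 2 to 3 are there at a start; the rules pass over those that are not, and their reading is None.
At some moment in a run one of carrier_red, carrier_yellow, carrier_blue may be knocked a few centimetres aside while the robot is not near it.
Once in a run the grip may slacken for a moment while it holds something.
It also fails if it takes over 210 s, if anything falls off the work surface, if the arm or the gripper's body presses on something with over 40 N, if the wrist force passes 120 N, or if a joint passes its speed limit or range.

## Working session

There is one attempt and no reset: what is moved stays moved. The work goes in short steps, Python scripts to look and compute and a tool call to move; the robot and the scene stay as the last step left them, time stands still between calls to the robot, and variables do not carry over. Pictures are saved under pics/ and viewed, and the job is handed in when it is done.

Besides the shell and the picture viewer there is one more tool, called after ">>>" in YAML: its name, and indented under it one key for each argument. jog_arm: Moves the arm, as the interface text tells. Its arguments: {"type":"object","properties":{"targets":{"type":"array"}},"required":["targets"]}

```bash
mkdir -p pics; ls; cat > h.py <<'E'
import sys; sys.path.insert(0,'.')
from bench import arm, viewer, nets
import numpy as np, cv2
def shot(cam,name=None):
    p=viewer.get_image(cam)
    if name: cv2.imwrite(f'pics/{name}.png',cv2.cvtColor(p['img'],cv2.COLOR_RGB2BGR))
    return p
def K(p): return np.array([[p['fx'],0,p['cx']],[0,p['fy'],p['cy']],[0,0,1.]])
def proj(p,X):
    E=np.array(p['extrinsics']); r,_=cv2.Rodrigues(E[:3,:3])
    return cv2.projectPoints(np.array(X,float).reshape(-1,1,3),r,E[:3,3],K(p),np.array(p['dist_coeffs'],float))[0].reshape(-1,2)
def atz(p,uv,z):
    E=np.array(p['extrinsics']); n=cv2.undistortPoints(np.array(uv,float).reshape(-1,1,2),K(p),np.array(p['dist_coeffs'],float)).reshape(-1,2)
    d=np.c_[n,np.ones(len(n))]@E[:3,:3]; c=-E[:3,:3].T@E[:3,3]
    return c+d*((z-c[2])/d[:,2])[:,None]
def crop(p,name,u0,v0,u1,v1,s):
    im=cv2.cvtColor(p['img'],cv2.COLOR_RGB2BGR)[v0:v1,u0:u1]
    cv2.imwrite(f'pics/{name}.png',cv2.resize(im,None,fx=s,fy=s,interpolation=cv2.INTER_CUBIC))
E
python3 - <<'E'
from h import *
print(arm.get_obs())
a=shot('top','t0');b=shot('side','s0')
for p,n in((a,'top'),(b,'side')):
    E=np.array(p['extrinsics']);print(n,-E[:3,:3].T@E[:3,3])
    for l in 'tester slot_red slot_yellow slot_blue jack_axis crank_knob leg start_top carrier_red carrier_yellow carrier_blue'.split():
        print(l,[(np.round(d['position'],3).tolist(),round(d['confidence'],2)) for d in nets.tip_of(p,l)])
E
```

```text
pics
{'time_s': 0.0, 'joint_pos': array([ 1.31798671e+00,  3.20304294e-01,  1.56568625e+00,  5.55512556e-07,
        1.25737625e+00, -1.99901301e-02]), 'qd': array([ 0.00068637,  0.00026173,  0.0024456 ,  0.00035442, -0.00071025,
        0.0014752 ]), 'joint_torque': array([-4.28345456e-04, -4.12480259e+01, -2.31969184e+01,  7.29902484e-02,
        4.59994655e-02, -1.26667173e-04]), 'eef_pos': array([0.13253742, 0.55901869, 0.22411033]), 'tool_rot': array([-1.20883314e-04,  1.16147043e-01,  9.93231633e-01, -8.78796557e-04]), 'force': array([-1.42593564, -1.40691071, -0.03310564]), 'moment': array([-0.02560255, -0.01648633, -0.02616771]), 'finger_gap': 0.09142882015663892}
top [ 0.25140482 -0.02494054  1.19588793]
tester [([0.609, 0.113, -0.0], 0.8)]
slot_red [([0.605, 0.205, 0.073], 0.81)]
slot_yellow [([0.615, 0.119, 0.066], 0.88), ([0.644, -0.267, -0.005], 0.75), ([0.607, 0.205, 0.071], 0.66)]
slot_blue [([0.614, 0.029, 0.07], 0.69)]
jack_axis [([0.495, 0.324, 0.149], 0.92)]
crank_knob [([0.515, 0.282, 0.178], 0.74)]
leg [([0.494, 0.324, 0.038], 0.62), ([0.658, -0.053, 0.129], 0.5)
[... 340 characters left out ...]
, ([0.645, -0.267, -0.004], 0.59)]
side [-0.11588867  1.11321647  0.83882901]
tester [([0.615, 0.115, -0.002], 0.65)]
slot_red [([0.642, -0.263, 0.0], 0.22)]
slot_yellow [([0.607, 0.109, 0.074], 0.7)]
slot_blue [([0.618, 0.025, 0.076], 0.75), ([0.52, 0.284, 0.178], 0.66)]
jack_axis [([0.494, 0.329, 0.148], 0.72)]
crank_knob [([0.518, 0.283, 0.178], 0.69)]
leg [([0.498, 0.328, 0.034], 0.52)]
start_top [([0.657, -0.052, 0.127], 0.6), ([0.61, 0.115, 0.074], 0.44)]
carrier_red [([0.658, -0.052, 0.126], 0.48)]
carrier_yellow [([0.296, -0.194, 0.002], 0.74), ([0.309, -0.352, -0.004], 0.56)]
carrier_blue [([0.336, -0.515, -0.002], 0.67), ([0.164, -0.304, 0.001], 0.48), ([0.64, -0.263, 0.001], 0.4)]
```

View pics/t0.png

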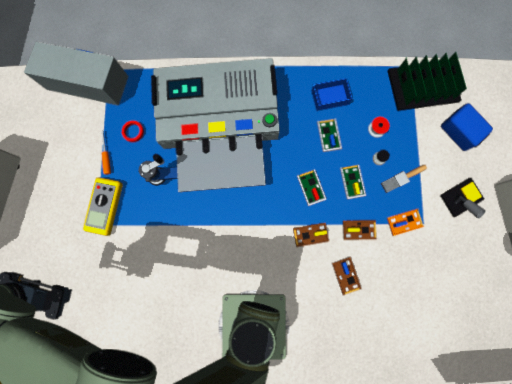

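View pics/s0.png

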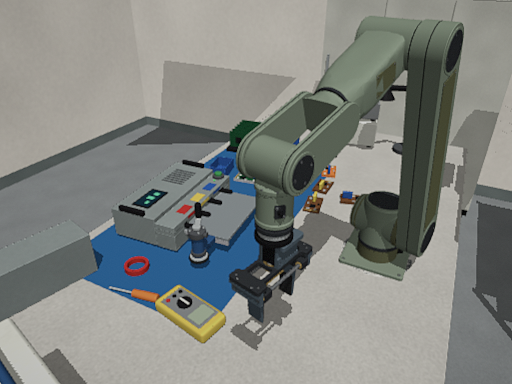

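The top view (up is world +x, left is +y) shows:
- **Tester:** at (215,110), with its table at (222,165).
- **Jack:** at (152,170).
- **Green-board carriers:** at (330,135), (312,187) and (352,181).
- **Brown or orange look-alikes:** at (310,234), (359,229), (405,221) and (346,275).

I'll crop in to check.

```bash
python3 - <<'E'
from h import *
a=shot('top')
crop(a,'c1',280,105,440,305,3.8/1.27)
crop(a,'c2',120,100,290,210,4.5)
E
```

```text
(no output)
```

View pics/c1.png

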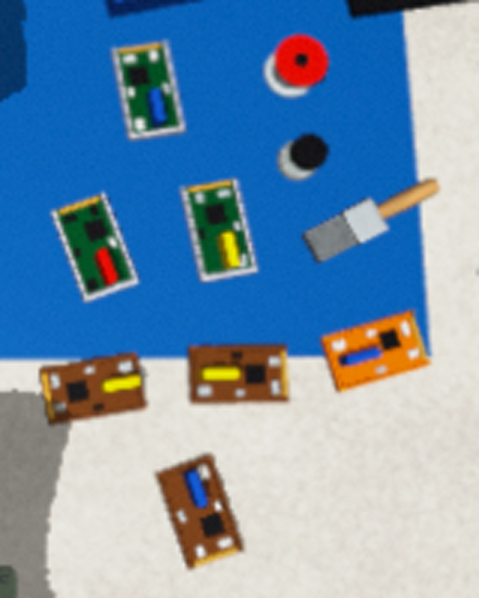

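View pics/c2.png

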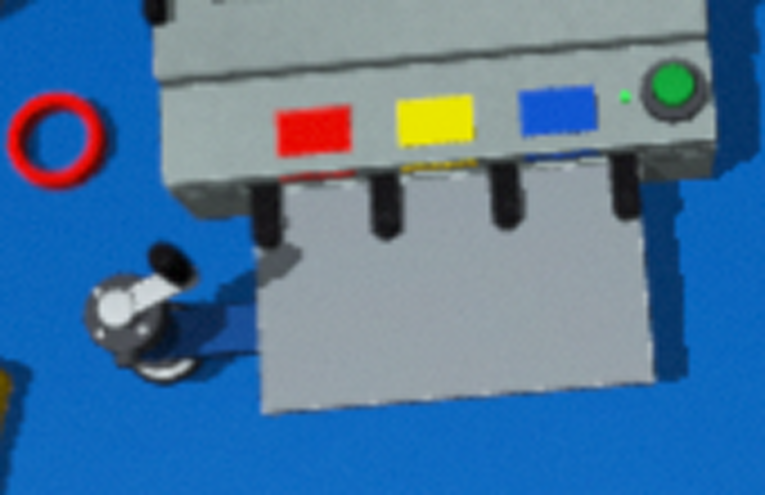

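```bash
cat >> h.py <<'E'
def overlay(p,name,T,box,s):
    """T=(x,y,yaw) of tester; draws model"""
    u0,v0,u1,v1=box
    im=cv2.resize(cv2.cvtColor(p['img'],cv2.COLOR_RGB2BGR)[v0:v1,u0:u1],None,fx=s,fy=s,interpolation=cv2.INTER_CUBIC)
    def ln(pts,c):
        uv=proj(p,tw(T,pts)); uv=((uv+.5-[u0,v0])*s-.5).astype(int)
        cv2.polylines(im,[uv.reshape(-1,1,2)],True,c,1)
    m=1e-3
    ln(np.array([[-165,-142,70],[-165,142,70],[0,142,70],[0,-142,70]])*m,(0,0,255))
    ln(np.array([[0,-200,105],[0,200,105],[75,200,105],[75,-200,105]])*m,(255,0,255))
    for y in (-132,-44,44,132): ln(np.array([[-45,y,79],[-35,y+10.25,79],[0,y+10.25,79],[0,y-10.25,79],[-35,y-10.25,79]])*m,(0,255,255))
    cv2.imwrite(f'pics/{name}.png',im)
def tw(T,pts):
    pts=np.atleast_2d(pts);c,s=np.cos(T[2]),np.sin(T[2])
    return np.c_[T[0]+c*pts[:,0]-s*pts[:,1],T[1]+s*pts[:,0]+c*pts[:,1],pts[:,2]]
def shaft(T,pts): # world->tester
    pts=np.atleast_2d(pts);c,s=np.cos(T[2]),np.sin(T[2]);d=pts[:,:2]-np.array(T[:2])
    return np.c_[c*d[:,0]+s*d[:,1],-s*d[:,0]+c*d[:,1],pts[:,2]]
E
python3 - <<'E'
from h import *
from scipy.optimize import least_squares
a=shot('top')
cr=np.array([[262,412],[654,380],[268,247],[387,238],[508,229],[627,219]])/4.5+[120-.4,100-.4]
M=np.array([[-165,142,70],[-165,-142,70],[-45,132,79],[-45,44,79],[-45,-44,79],[-45,-132,79]])*1e-3
f=lambda T:(proj(a,tw(T,M))-cr).ravel()
r=least_squares(f,[.612,.117,.05]); print(r.x,r.fun.reshape(-1,2).round(1).tolist())
T=r.x
overlay(a,'o1',T,(120,100,290,210),4.5)
print('slots',tw(T,np.array([[0,.088,.07],[0,0,.07],[0,-.088,.07],[-.1,.22,.15]])).round(4))
print('obs',shaft(T,np.array([[.494,.327,.15],[.517,.283,.18],[.657,-.052,.123]])).round(3))
E
```

```text
[0.60903209 0.11126407 0.07080864] [[0.0, 0.1], [0.3, 0.5], [-0.4, -0.0], [-0.1, -0.2], [-0.2, -0.3], [0.3, -0.2]]
slots [[0.6028 0.199  0.07  ]
 [0.609  0.1113 0.07  ]
 [0.6153 0.0235 0.07  ]
 [0.4937 0.3236 0.15  ]]
obs [[-0.099  0.223  0.15 ]
 [-0.08   0.178  0.18 ]
 [ 0.036 -0.166  0.123]]
```

View pics/o1.png

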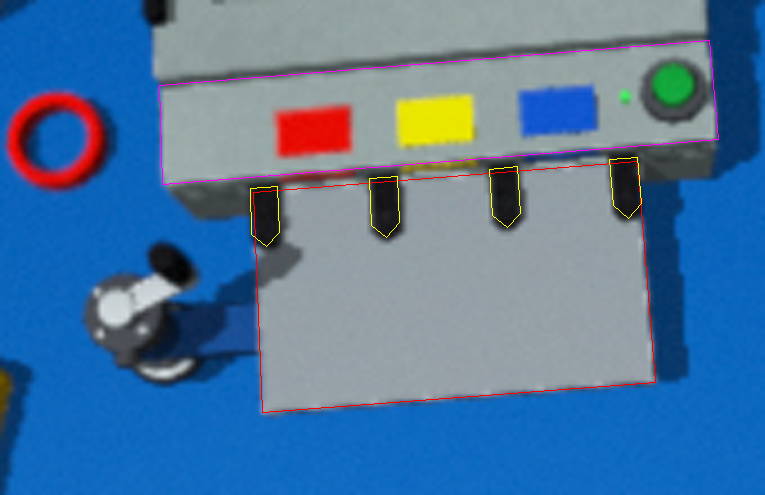

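The overlay matches the rails, table and roof, so the tester is at (0.609, 0.111) with yaw 4.06°. I choose the three carriers with green boards and white frames: blue (330,135), red (312,187) and yellow (352,181). The brown and orange ones stay where they are. First I move above the crank knob.

>>> jog_arm:
  targets:
    - [[1,0.04,-0.02,0.026,0],[1,0.08,-0.05,0.026,0],[1,0.11,-0.08,0.026,0],[1,0.14,-0.1,0.026,0],[1,0.17,-0.12,0.026,0],[1,0.2,-0.145,0.026,0],[1,0.23,-0.165,0.026,0],[1,0.26,-0.19,0.026,0]]

```text
time_s: 1.97
eef_pos: [0.3944, 0.3683, 0.2512]
tool_rot: [0.0, 0.116, 0.993, 0.0]
force: [1.9, 0.5, -0.1]
finger_gap: 0.0912
```

>>> jog_arm:
  targets:
    - [[1,0.033,-0.023,0,0],[1,0.066,-0.047,0,0],[1,0.1,-0.07,0,0],[1,0.122,-0.087,0,0],[1,0.122,-0.087,0,0]]

```text
time_s: 2.38
eef_pos: [0.5205, 0.2778, 0.2507]
tool_rot: [0.001, 0.119, 0.993, -0.0]
force: [0.1, 1.0, -0.0]
finger_gap: 0.0914
```

```bash
python3 - <<'E'
from h import *
o=arm.get_obs();print(o['eef_pos'])
b=shot('side');crop(b,'k1',150,150,350,300,4)
for l in ('crank_knob','jack_axis','leg'): print(l,[(np.round(d['position'],3).tolist(),round(d['confidence'],2)) for d in nets.tip_of(b,l)])
E
```

```text
[0.52049789 0.27783432 0.250674  ]
crank_knob [([0.517, 0.284, 0.177], 0.73)]
jack_axis [([0.496, 0.328, 0.145], 0.77)]
leg [([0.496, 0.325, 0.036], 0.47), ([0.639, -0.265, 0.001], 0.34), ([0.616, 0.026, 0.074], 0.29)]
```

View pics/k1.png

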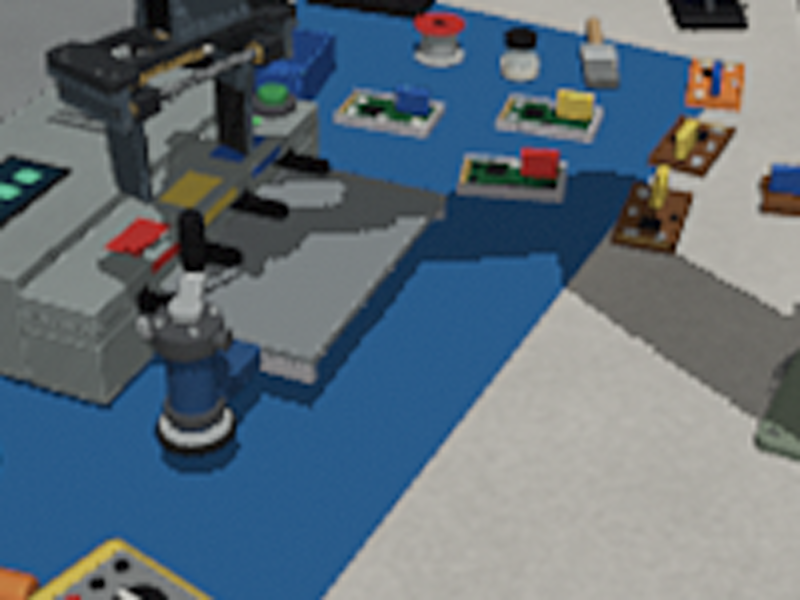

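```bash
python3 - <<'E'
from h import *
b=shot('side');a=shot('top')
print(atz(b,[[150+190/4-.4,150+216/4-.4]],.205), atz(b,[[150+193/4-.4,150+256/4-.4]],.16))
print(atz(a,[[120+165/4.5-.4,100+258/4.5-.4]],.205))
E
```

```text
[[0.51437066 0.28445849 0.205     ]] [[0.52243764 0.27410454 0.16      ]]
[[0.51413095 0.27598018 0.205     ]]
```

>>> jog_arm:
  targets:
    - [[1,-0.004,0.003,-0.03,0],[1,-0.004,0.003,-0.06,0],[1,-0.004,0.003,-0.072,0],[0.2,-0.004,0.003,-0.072,0],[0,-0.004,0.003,-0.072,0],[0,-0.004,0.003,-0.072,0],[0,-0.004,0.003,-0.072,0],[0,-0.004,0.003,-0.072,0]]

```text
time_s: 3.35
eef_pos: [0.5119, 0.2857, 0.1808]
tool_rot: [0.001, 0.115, 0.993, 0.001]
force: [0.5, 0.2, -0.1]
finger_gap: 0.0609
```

>>> jog_arm:
  targets:
    - [[0,0.004,-0.004,-0.002,0],[0,0.004,-0.004,-0.002,0],[0,0.004,-0.004,-0.002,0],[0,0.004,-0.004,-0.002,0],[0,0.004,-0.004,-0.002,0],[0,0.004,-0.004,-0.002,0]]

```text
time_s: 3.85
eef_pos: [0.5159, 0.2816, 0.1787]
tool_rot: [0.001, 0.115, 0.993, 0.001]
force: [-0.0, 0.4, 0.2]
finger_gap: 0.021
```

```bash
cat > circ.py <<'E'
import sys,numpy as np
from h import arm
cx,cy,step,n=map(float,sys.argv[1:5])
o=arm.get_obs();p=o['eef_pos'];th=np.arctan2(p[1]-cy,p[0]-cx);r=np.hypot(p[1]-cy,p[0]-cx)
if len(sys.argv)>5: th=np.radians(float(sys.argv[5]))
f=o['force'];t=np.array([np.sin(th),-np.cos(th)]);rd=np.array([np.cos(th),np.sin(th)])
print('th',np.degrees(th).round(1),'r',r.round(4),'z',p[2].round(4),'gap',round(o['finger_gap'],4),'F tang(cw)',(f[:2]@t).round(2),'rad',(f[:2]@rd).round(2),'t',o['time_s'])
g=[]
for i in range(1,int(n)+1):
    a=th-np.radians(step*i); g.append([0,round(float(cx+.05*np.cos(a)-p[0]),4),round(float(cy+.05*np.sin(a)-p[1]),4),round(float(.178-p[2]),3),0])
print([g])
E
python3 circ.py .493 .326 15 8
```

```text
th -62.7 r 0.0499 z 0.1787 gap 0.021 F tang(cw) -0.16 rad -0.34 t 3.85
[[[0, -0.0123, -0.0045, -0.001, 0], [0, -0.0253, -0.0056, -0.001, 0], [0, -0.0381, -0.0033, -0.001, 0], [0, -0.0499, 0.0023, -0.001, 0], [0, -0.0599, 0.0107, -0.001, 0], [0, -0.0673, 0.0214, -0.001, 0], [0, -0.0718, 0.0337, -0.001, 0], [0, -0.0729, 0.0467, -0.001, 0]]]
```

>>> jog_arm:
  targets:
    - [[0,-0.012,-0.0045,0,0],[0,-0.025,-0.0055,0,0],[0,-0.038,-0.0035,0,0],[0,-0.05,0.0025,0,0],[0,-0.06,0.0105,0,0],[0,-0.0675,0.0215,0,0]]

```text
time_s: 4.35
eef_pos: [0.4485, 0.3028, 0.1788]
tool_rot: [0.002, 0.115, 0.993, 0.001]
force: [6.1, -1.5, -4.0]
finger_gap: 0.0211
```

```bash
python3 circ.py .493 .326 30 8
```

```text
th -152.4 r 0.0502 z 0.1788 gap 0.0211 F tang(cw) -4.19 rad -4.71 t 4.35
[[[0, -0.0054, 0.0254, -0.001, 0], [0, 0.0023, 0.0501, -0.001, 0], [0, 0.0214, 0.0676, -0.001, 0], [0, 0.0466, 0.0732, -0.001, 0], [0, 0.0713, 0.0655, -0.001, 0], [0, 0.0888, 0.0464, -0.001, 0], [0, 0.0945, 0.0211, -0.001, 0], [0, 0.0867, -0.0036, -0.001, 0]]]
```

>>> jog_arm:
  targets:
    - [[0,-0.0055,0.0255,-0.001,0],[0,0.0025,0.05,-0.001,0],[0,0.0215,0.0675,-0.001,0],[0,0.0465,0.073,-0.001,0],[0,0.0715,0.0655,-0.001,0],[0,0.089,0.0465,-0.001,0],[0,0.0945,0.021,-0.001,0],[0,0.0865,-0.0035,-0.001,0]]

```text
time_s: 5.02
eef_pos: [0.537, 0.302, 0.1787]
tool_rot: [0.003, 0.116, 0.993, 0.004]
force: [-2.0, 7.9, 1.5]
finger_gap: 0.0214
```

```bash
python3 circ.py .493 .326 40 8
```

```text
th -28.6 r 0.0501 z 0.1787 gap 0.0214 F tang(cw) -6.04 rad -5.53 t 5.0167
[[[0, -0.0258, -0.0226, -0.001, 0], [0, -0.0599, -0.0234, -0.001, 0], [0, -0.0867, -0.0021, -0.001, 0], [0, -0.0935, 0.0314, -0.001, 0], [0, -0.0771, 0.0614, -0.001, 0], [0, -0.0453, 0.0739, -0.001, 0], [0, -0.0129, 0.0631, -0.001, 0], [0, 0.005, 0.0339, -0.001, 0]]]
```

```bash
python3 circ.py .493 .326 36 8
```

```text
th -28.6 r 0.0501 z 0.1787 gap 0.0214 F tang(cw) -6.04 rad -5.53 t 5.0167
[[[0, -0.0226, -0.0212, -0.001, 0], [0, -0.0532, -0.0252, -0.001, 0], [0, -0.0803, -0.0104, -0.001, 0], [0, -0.0936, 0.0175, -0.001, 0], [0, -0.088, 0.0479, -0.001, 0], [0, -0.0655, 0.0691, -0.001, 0], [0, -0.0349, 0.0731, -0.001, 0], [0, -0.0077, 0.0583, -0.001, 0]]]
```

>>> jog_arm:
  targets:
    - [[0,-0.0225,-0.021,-0.001,0],[0,-0.053,-0.025,-0.001,0],[0,-0.08,-0.0105,-0.001,0],[0,-0.0935,0.0175,-0.001,0],[0,-0.088,0.048,-0.001,0],[0,-0.0655,0.069,-0.001,0],[0,-0.035,0.073,-0.001,0],[0,-0.0075,0.0585,-0.001,0]]

```text
time_s: 5.68
eef_pos: [0.5267, 0.3635, 0.1785]
tool_rot: [0.0, 0.113, 0.994, 0.004]
force: [-13.3, -6.4, 9.6]
finger_gap: 0.0214
```

```bash
python3 circ.py .493 .326 36 8
```

```text
th 48.1 r 0.0504 z 0.1785 gap 0.0214 F tang(cw) -5.56 rad -13.66 t 5.6833
[[[0, 0.0152, -0.027, -0.001, 0], [0, 0.012, -0.0578, -0.001, 0], [0, -0.0086, -0.0808, -0.001, 0], [0, -0.0388, -0.0872, -0.001, 0], [0, -0.0671, -0.0747, -0.001, 0], [0, -0.0826, -0.0479, -0.001, 0], [0, -0.0794, -0.0172, -0.001, 0], [0, -0.0587, 0.0058, -0.001, 0]]]
```

```bash
sed -i 's/\.05\*np/.049*np/g' circ.py; python3 circ.py .4915 .3245 36 8
```

```text
th 47.9 r 0.0525 z 0.1785 gap 0.0214 F tang(cw) -5.53 rad -13.67 t 5.6833
[[[0, 0.0128, -0.0288, -0.001, 0], [0, 0.0096, -0.059, -0.001, 0], [0, -0.0107, -0.0814, -0.001, 0], [0, -0.0403, -0.0877, -0.001, 0], [0, -0.068, -0.0754, -0.001, 0], [0, -0.0831, -0.0491, -0.001, 0], [0, -0.0799, -0.019, -0.001, 0], [0, -0.0596, 0.0035, -0.001, 0]]]
```

>>> jog_arm:
  targets:
    - [[0,0.013,-0.029,-0.001,0],[0,0.0095,-0.059,-0.001,0],[0,-0.0105,-0.0815,-0.001,0],[0,-0.0405,-0.0875,-0.001,0],[0,-0.068,-0.0755,-0.001,0],[0,-0.083,-0.049,-0.001,0],[0,-0.08,-0.019,-0.001,0],[0,-0.0595,0.0035,-0.001,0]]

```text
time_s: 6.35
eef_pos: [0.4631, 0.3667, 0.1786]
tool_rot: [-0.001, 0.112, 0.994, 0.001]
force: [1.9, -13.3, 6.0]
finger_gap: 0.021
```

```bash
python3 circ.py .4915 .3245 36 8
```

```text
th 123.9 r 0.0509 z 0.1786 gap 0.021 F tang(cw) -5.82 rad -12.06 t 6.35
[[[0, 0.0302, 0.0067, -0.001, 0], [0, 0.0586, -0.0037, -0.001, 0], [0, 0.0755, -0.0288, -0.001, 0], [0, 0.0744, -0.0591, -0.001, 0], [0, 0.0557, -0.0829, -0.001, 0], [0, 0.0266, -0.0912, -0.001, 0], [0, -0.0019, -0.0808, -0.001, 0], [0, -0.0187, -0.0557, -0.001, 0]]]
```

```bash
python3 circ.py .492 .3225 36 8
```

```text
th 123.1 r 0.0528 z 0.1786 gap 0.021 F tang(cw) -5.66 rad -12.13 t 6.35
[[[0, 0.0313, 0.0047, -0.001, 0], [0, 0.0596, -0.0061, -0.001, 0], [0, 0.0762, -0.0315, -0.001, 0], [0, 0.0747, -0.0617, -0.001, 0], [0, 0.0557, -0.0853, -0.001, 0], [0, 0.0264, -0.0932, -0.001, 0], [0, -0.0019, -0.0824, -0.001, 0], [0, -0.0184, -0.057, -0.001, 0]]]
```

>>> jog_arm:
  targets:
    - [[0,0.0315,0.0045,-0.001,0],[0,0.0595,-0.006,-0.001,0],[0,0.076,-0.0315,-0.001,0],[0,0.0745,-0.0615,-0.001,0],[0,0.0555,-0.0855,-0.001,0],[0,0.0265,-0.093,-0.001,0],[0,-0.002,-0.0825,-0.001,0],[0,-0.0185,-0.057,-0.001,0]]

```text
time_s: 7.02
eef_pos: [0.4454, 0.3088, 0.1788]
tool_rot: [0.002, 0.113, 0.994, 0.002]
force: [16.6, 0.7, -5.7]
finger_gap: 0.0211
```

```bash
python3 circ.py .492 .3225 36 8
```

```text
th -163.6 r 0.0486 z 0.1788 gap 0.0211 F tang(cw) -4.0 rad -16.15 t 7.0167
[[[0, 0.0005, 0.0302, -0.001, 0], [0, 0.019, 0.0541, -0.001, 0], [0, 0.048, 0.0627, -0.001, 0], [0, 0.0766, 0.0525, -0.001, 0], [0, 0.0937, 0.0275, -0.001, 0], [0, 0.0928, -0.0028, -0.001, 0], [0, 0.0743, -0.0268, -0.001, 0], [0, 0.0452, -0.0353, -0.001, 0]]]
```

```bash
sed -i 's/\.049\*np/.0485*np/g' circ.py; python3 circ.py .494 .3230 36 8
```

```text
th -163.7 r 0.0507 z 0.1788 gap 0.0211 F tang(cw) -3.98 rad -16.16 t 7.0167
[[[0, 0.003, 0.0306, -0.001, 0], [0, 0.0213, 0.0543, -0.001, 0], [0, 0.0501, 0.0627, -0.001, 0], [0, 0.0783, 0.0525, -0.001, 0], [0, 0.0952, 0.0278, -0.001, 0], [0, 0.0943, -0.0022, -0.001, 0], [0, 0.0759, -0.0259, -0.001, 0], [0, 0.0472, -0.0343, -0.001, 0]]]
```

>>> jog_arm:
  targets:
    - [[0,0.003,0.0305,-0.001,0],[0,0.0215,0.0545,-0.001,0],[0,0.05,0.0625,-0.001,0],[0,0.078,0.0525,-0.001,0],[0,0.095,0.028,-0.001,0],[0,0.0945,-0.002,-0.001,0],[0,0.076,-0.026,-0.001,0],[0,0.047,-0.0345,-0.001,0]]

```text
time_s: 7.68
eef_pos: [0.495, 0.2755, 0.1787]
tool_rot: [0.004, 0.115, 0.993, 0.006]
force: [4.7, 16.9, -4.2]
finger_gap: 0.0214
```

```bash
python3 circ.py .494 .323 36 8
```

```text
th -88.8 r 0.0475 z 0.1787 gap 0.0214 F tang(cw) -5.03 rad -16.81 t 7.6833
[[[0, -0.0287, 0.0077, -0.001, 0], [0, -0.0468, 0.0316, -0.001, 0], [0, -0.0474, 0.0615, -0.001, 0], [0, -0.0303, 0.0861, -0.001, 0], [0, -0.002, 0.096, -0.001, 0], [0, 0.0267, 0.0873, -0.001, 0], [0, 0.0448, 0.0634, -0.001, 0], [0, 0.0455, 0.0335, -0.001, 0]]]
```

>>> jog_arm:
  targets:
    - [[0,-0.0285,0.008,-0.001,0],[0,-0.047,0.032,-0.001,0],[0,-0.0475,0.062,-0.001,0],[0,-0.0305,0.0865,-0.001,0],[0,-0.002,0.0965,-0.001,0],[0,0.0265,0.088,-0.001,0],[0,0.045,0.064,-0.001,0],[0,0.0455,0.034,-0.001,0]]

```text
time_s: 8.35
eef_pos: [0.5418, 0.3137, 0.1786]
tool_rot: [0.004, 0.114, 0.993, 0.009]
force: [-8.7, 9.0, 4.1]
finger_gap: 0.0211
```

```bash
sed -i 's/\.0485\*np/.049*np/g' circ.py; python3 circ.py .494 .324 20 8; python3 - <<'E'
from h import *
b=shot('side');crop(b,'k2',150,180,260,290,5)
for l in ('crank_knob','jack_axis','leg'): print(l,[(np.round(d['position'],3).tolist(),round(d['confidence'],2)) for d in nets.tip_of(b,l)])
E
```

```text
th -12.1 r 0.0489 z 0.1786 gap 0.0211 F tang(cw) -6.93 rad -10.4 t 8.35
[[[0, -0.0063, -0.0158, -0.001, 0], [0, -0.0177, -0.0284, -0.001, 0], [0, -0.0328, -0.0364, -0.001, 0], [0, -0.0496, -0.0387, -0.001, 0], [0, -0.0663, -0.0351, -0.001, 0], [0, -0.0807, -0.0261, -0.001, 0], [0, -0.0911, -0.0126, -0.001, 0], [0, -0.0963, 0.0036, -0.001, 0]]]
crank_knob [([0.545, 0.315, 0.176], 0.63)]
jack_axis [([0.59, 0.523, -0.0], 0.48)]
leg [([0.494, 0.326, 0.009], 0.55)]
```

View pics/k2.png

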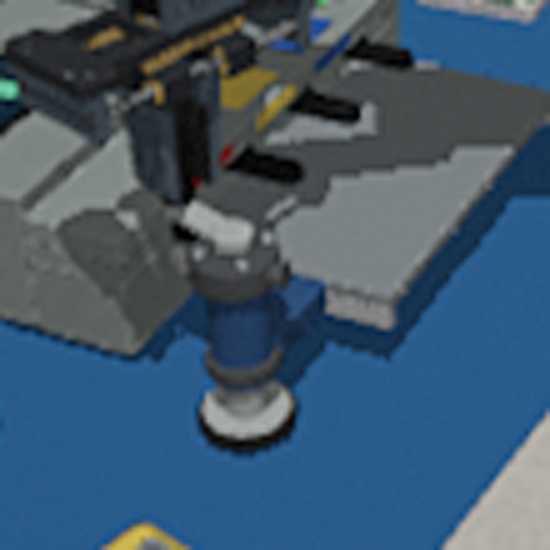

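>>> jog_arm:
  targets:
    - [[0,-0.0065,-0.016,-0.001,0],[0,-0.0175,-0.0285,-0.001,0],[0,-0.033,-0.0365,-0.001,0],[0,-0.0495,-0.0385,-0.001,0],[0,-0.0665,-0.035,-0.001,0],[0,-0.0805,-0.026,-0.001,0],[0,-0.091,-0.0125,-0.001,0],[0,-0.0965,0.0035,-0.001,0]]

```text
time_s: 9.22
eef_pos: [0.4444, 0.3126, 0.1787]
tool_rot: [0.007, 0.114, 0.993, 0.005]
force: [9.5, -2.8, 0.1]
finger_gap: 0.0209
```

```bash
python3 circ.py .494 .324 20 8; python3 - <<'E'
from h import *
b=shot('side')
for l in ('crank_knob','jack_axis','leg'): print(l,[(np.round(d['position'],3).tolist(),round(d['confidence'],2)) for d in nets.tip_of(b,l)])
E
```

```text
th -167.0 r 0.0509 z 0.1787 gap 0.0209 F tang(cw) -4.82 rad -8.68 t 9.2167
[[[0, 0.001, 0.0174, -0.001, 0], [0, 0.006, 0.0337, -0.001, 0], [0, 0.0162, 0.0473, -0.001, 0], [0, 0.0305, 0.0565, -0.001, 0], [0, 0.0471, 0.0604, -0.001, 0], [0, 0.064, 0.0583, -0.001, 0], [0, 0.0791, 0.0505, -0.001, 0], [0, 0.0907, 0.0381, -0.001, 0]]]
crank_knob [([0.446, 0.314, 0.178], 0.68)]
jack_axis [([0.496, 0.327, 0.147], 0.94)]
leg [([0.5, 0.329, 0.009], 0.72), ([0.659, 0.428, 0.001], 0.69)]
```

>>> jog_arm:
  targets:
    - [[0,0.001,0.0175,-0.001,0],[0,0.006,0.0335,-0.001,0],[0,0.016,0.0475,-0.001,0],[0,0.0305,0.0565,-0.001,0],[0,0.047,0.0605,-0.001,0],[0,0.064,0.0585,-0.001,0],[0,0.079,0.0505,-0.001,0],[0,0.0905,0.038,-0.001,0]]

```text
time_s: 10.08
eef_pos: [0.5332, 0.3555, 0.1787]
tool_rot: [0.004, 0.114, 0.993, 0.009]
force: [-4.0, 3.5, 4.6]
finger_gap: 0.0208
```

```bash
python3 circ.py .494 .324 15 8; python3 - <<'E'
from h import *
b=shot('side');crop(b,'k3',150,180,260,290,5)
for l in ('crank_knob','jack_axis','leg'): print(l,[(np.round(d['position'],3).tolist(),round(d['confidence'],2)) for d in nets.tip_of(b,l)])
E
```

```text
th 38.8 r 0.0503 z 0.1787 gap 0.0208 F tang(cw) -5.24 rad -0.94 t 10.0833
[[[0, 0.0056, -0.0118, -0.001, 0], [0, 0.0092, -0.024, -0.001, 0], [0, 0.0095, -0.0368, -0.001, 0], [0, 0.0065, -0.0492, -0.001, 0], [0, 0.0003, -0.0605, -0.001, 0], [0, -0.0085, -0.0697, -0.001, 0], [0, -0.0194, -0.0764, -0.001, 0], [0, -0.0317, -0.08, -0.001, 0]]]
crank_knob [([0.533, 0.357, 0.178], 0.59), ([0.46, -0.194, 0.003], 0.39)]
jack_axis [([0.494, 0.327, 0.146], 0.73)]
leg [([0.496, 0.327, 0.003], 0.79)]
```

View pics/k3.png

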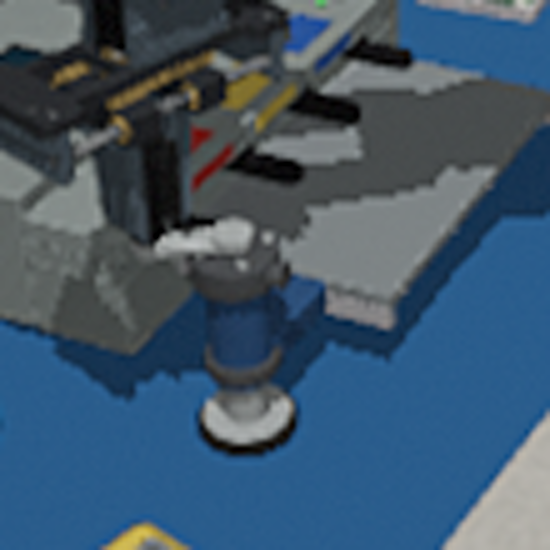

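>>> jog_arm:
  targets:
    - [[0,0.0055,-0.012,-0.001,0],[0,0.009,-0.024,-0.001,0],[0,0.0095,-0.037,-0.001,0],[0,0.0065,-0.049,-0.001,0],[0,0.0005,-0.0605,-0.001,0],[0,-0.0085,-0.0695,-0.001,0]]

```text
time_s: 10.78
eef_pos: [0.5248, 0.2869, 0.1786]
tool_rot: [0.005, 0.115, 0.993, 0.011]
force: [-3.0, 11.2, 3.4]
finger_gap: 0.0209
```

```bash
python3 circ.py .494 .324 15 8
```

```text
th -50.3 r 0.0482 z 0.1786 gap 0.0209 F tang(cw) -4.86 rad -10.55 t 10.7833
[[[0, -0.0103, -0.0074, -0.001, 0], [0, -0.0225, -0.0112, -0.001, 0], [0, -0.0353, -0.0117, -0.001, 0], [0, -0.0478, -0.0089, -0.001, 0], [0, -0.0591, -0.0029, -0.001, 0], [0, -0.0685, 0.0058, -0.001, 0], [0, -0.0753, 0.0166, -0.001, 0], [0, -0.0791, 0.0288, -0.001, 0]]]
```

>>> jog_arm:
  targets:
    - [[0,-0.0105,-0.0075,-0.001,0],[0,-0.0225,-0.011,-0.001,0],[0,-0.0355,-0.0115,-0.001,0],[0,-0.048,-0.009,-0.001,0],[0,-0.059,-0.003,-0.001,0],[0,-0.0685,0.006,-0.001,0]]

```text
time_s: 11.28
eef_pos: [0.4557, 0.2923, 0.1785]
tool_rot: [0.005, 0.115, 0.993, 0.01]
force: [3.1, -3.6, 7.1]
finger_gap: 0.0212
```

```bash
python3 circ.py .494 .324 15 8;python3 - <<'E'
from h import *
b=shot('side')
for l in ('crank_knob','jack_axis','leg'): print(l,[(np.round(d['position'],3).tolist(),round(d['confidence'],2)) for d in nets.tip_of(b,l)])
print(arm.get_obs()['force'])
E
```

```text
th -140.3 r 0.0497 z 0.1785 gap 0.0212 F tang(cw) -4.78 rad -0.08 t 11.2833
[[[0, -0.0062, 0.0113, -0.001, 0], [0, -0.01, 0.0235, -0.001, 0], [0, -0.0105, 0.0363, -0.001, 0], [0, -0.0076, 0.0488, -0.001, 0], [0, -0.0017, 0.0601, -0.001, 0], [0, 0.007, 0.0695, -0.001, 0], [0, 0.0179, 0.0763, -0.001, 0], [0, 0.0301, 0.0801, -0.001, 0]]]
crank_knob [([0.458, 0.292, 0.177], 0.59), ([0.603, 0.203, 0.066], 0.26)]
jack_axis [([0.496, 0.326, 0.15], 0.93), ([0.66, 0.428, -0.003], 0.19)]
leg [([0.495, 0.331, 0.003], 0.51), ([0.494, 0.326, 0.149], 0.43)]
[-3.78058199  1.34137893  8.12980743]
```

>>> jog_arm:
  targets:
    - [[0,-0.006,0.0115,-0.001,0],[0,-0.01,0.0235,-0.001,0],[0,-0.0105,0.0365,-0.001,0],[0,-0.0075,0.049,-0.001,0],[0,-0.0015,0.06,-0.001,0],[0,0.007,0.0695,-0.001,0]]

```text
time_s: 11.98
eef_pos: [0.4595, 0.3635, 0.1786]
tool_rot: [0.002, 0.114, 0.993, 0.01]
force: [0.6, -8.0, 10.3]
finger_gap: 0.021
```

```bash
python3 circ.py .494 .324 10 8
```

```text
th 131.2 r 0.0524 z 0.1786 gap 0.021 F tang(cw) -4.85 rad -6.39 t 11.9833
[[[0, 0.0091, 0.0025, -0.001, 0], [0, 0.0168, 0.0062, -0.001, 0], [0, 0.025, 0.0086, -0.001, 0], [0, 0.0335, 0.0095, -0.001, 0], [0, 0.042, 0.009, -0.001, 0], [0, 0.0503, 0.0069, -0.001, 0], [0, 0.0581, 0.0035, -0.001, 0], [0, 0.0652, -0.0013, -0.001, 0]]]
```

>>> jog_arm:
  targets:
    - [[0,0.009,0.0025,0,0],[0,0.017,0.006,0,0],[0,0.025,0.0085,0,0],[0,0.0335,0.0095,0,0],[0,0.042,0.009,0,0],[0,0.0505,0.007,0,0],[0,0.058,0.0035,0,0]]

```text
time_s: 12.57
eef_pos: [0.5146, 0.3707, 0.1789]
tool_rot: [-0.001, 0.113, 0.993, 0.013]
force: [-4.7, 7.1, 3.1]
finger_gap: 0.0216
```

```bash
python3 circ.py .494 .324 10 8
```

```text
th 66.2 r 0.0511 z 0.1789 gap 0.0216 F tang(cw) -7.2 rad 4.62 t 12.5667
[[[0, 0.0067, -0.006, -0.001, 0], [0, 0.0133, -0.0114, -0.001, 0], [0, 0.0189, -0.0178, -0.001, 0], [0, 0.0234, -0.0251, -0.001, 0], [0, 0.0264, -0.0331, -0.001, 0], [0, 0.0281, -0.0414, -0.001, 0], [0, 0.0283, -0.05, -0.001, 0], [0, 0.027, -0.0584, -0.001, 0]]]
```

>>> jog_arm:
  targets:
    - [[0,0.0035,-0.0025,0,0],[0,0.0065,-0.006,0,0],[0,0.01,-0.0085,0,0],[0,0.0135,-0.0115,0,0]]

```text
time_s: 12.9
eef_pos: [0.5262, 0.3629, 0.1789]
tool_rot: [-0.002, 0.113, 0.993, 0.016]
force: [-2.9, 8.3, 1.2]
finger_gap: 0.0208
```

```bash
python3 circ.py .494 .324 5 8
```

```text
th 50.4 r 0.0505 z 0.1789 gap 0.0208 F tang(cw) -7.58 rad 4.53 t 12.9
[[[0, 0.0022, -0.004, -0.001, 0], [0, 0.0051, -0.0071, -0.001, 0], [0, 0.0078, -0.0105, -0.001, 0], [0, 0.0101, -0.0141, -0.001, 0], [0, 0.0121, -0.0179, -0.001, 0], [0, 0.0137, -0.0218, -0.001, 0], [0, 0.015, -0.0259, -0.001, 0], [0, 0.016, -0.0301, -0.001, 0]]]
```

>>> jog_arm:
  targets:
    - [[0,0,0,0,0],[0,0,0,0,0],[0,0,0,0,0]]

```text
time_s: 13.15
eef_pos: [0.5254, 0.3636, 0.1789]
tool_rot: [-0.003, 0.113, 0.993, 0.016]
force: [-1.2, 3.8, 3.0]
finger_gap: 0.0212
```

```bash
python3 circ.py .494 .324 5 1;python3 - <<'E'
from h import *
b=shot('side');crop(b,'k4',150,180,260,290,5)
for l in ('crank_knob','jack_axis','leg'): print(l,[(np.round(d['position'],3).tolist(),round(d['confidence'],2)) for d in nets.tip_of(b,l)])
E
```

```text
th 51.6 r 0.0506 z 0.1789 gap 0.0212 F tang(cw) -3.27 rad 2.27 t 13.15
[[[0, 0.0023, -0.004, -0.001, 0]]]
crank_knob [([0.53, 0.366, 0.18], 0.74), ([0.498, 0.327, 0.002], 0.73)]
jack_axis [([0.494, 0.325, 0.147], 0.84)]
leg [([0.499, 0.33, 0.005], 0.68)]
```

View pics/k4.png

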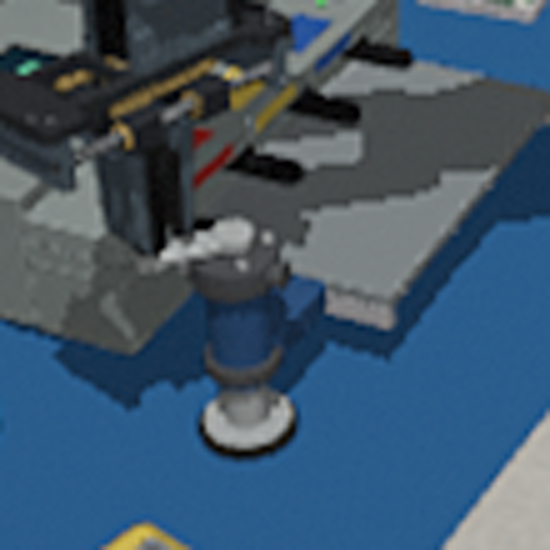

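>>> jog_arm:
  targets:
    - [[0,0.0035,-0.004,0,0],[0,0.006,-0.0075,0,0],[0,0.0085,-0.011,0,0],[0,0.011,-0.0145,0,0],[0,0.013,-0.0185,0,0],[0,0.0145,-0.0225,0,0]]

```text
time_s: 13.85
eef_pos: [0.5395, 0.3435, 0.1789]
tool_rot: [-0.004, 0.113, 0.993, 0.018]
force: [-1.4, 10.0, 1.5]
finger_gap: 0.0209
```

```bash
python3 circ.py .494 .324 5 8
```

```text
th 23.1 r 0.0495 z 0.1789 gap 0.0209 F tang(cw) -9.73 rad 2.69 t 13.85
[[[0, 0.001, -0.0042, -0.001, 0], [0, 0.0022, -0.0083, -0.001, 0], [0, 0.003, -0.0125, -0.001, 0], [0, 0.0034, -0.0168, -0.001, 0], [0, 0.0034, -0.0211, -0.001, 0], [0, 0.0031, -0.0253, -0.001, 0], [0, 0.0024, -0.0295, -0.001, 0], [0, 0.0014, -0.0337, -0.001, 0]]]
```

>>> jog_arm:
  targets:
    - [[0,0,0,0,0],[0,0,0,0,0],[0,0,0,0,0],[0,0,0,0,0]]

```text
time_s: 14.18
eef_pos: [0.5396, 0.3434, 0.1788]
tool_rot: [-0.004, 0.113, 0.993, 0.018]
force: [0.2, 4.4, 2.3]
finger_gap: 0.021
```

```bash
python3 circ.py .494 .324 5 1;python3 - <<'E'
from h import *
b=shot('side')
for l in ('crank_knob','jack_axis','leg'): print(l,[(np.round(d['position'],3).tolist(),round(d['confidence'],2)) for d in nets.tip_of(b,l)])
o=arm.get_obs();print(o['force'],o['qd'].round(3))
E
```

```text
th 23.1 r 0.0496 z 0.1788 gap 0.021 F tang(cw) -3.92 rad 1.94 t 14.1833
[[[0, 0.001, -0.0042, -0.001, 0]]]
crank_knob [([0.54, 0.345, 0.181], 0.66)]
jack_axis [([0.495, 0.328, 0.149], 0.85), ([0.656, -0.052, 0.13], 0.35), ([0.495, 0.325, 0.002], 0.22)]
leg [([0.493, 0.328, 0.002], 0.51)]
[-0.38808399  2.59783998  2.44262835] [ 0.001 -0.001 -0.001  0.     0.001  0.001]
```

```bash
python3 - <<'E'
from h import *
th=np.radians(23.1);t=np.array([np.sin(th),-np.cos(th)]);L=[]
for i in range(20):
    shot('side');L.append(arm.get_obs()['force'])
L=np.array(L);print(L.mean(0),L.std(0),(L[:,:2]@t).mean(),arm.get_obs()['time_s'])
E
```

```text
[-0.06949154  2.69584978  1.98527899] [0.45111082 0.33935996 0.49045721] -2.5069646942570083 15.3833
```

>>> jog_arm:
  targets:
    - [[0,0.001,-0.0035,0,0],[0,0.002,-0.007,0,0],[0,0.0025,-0.0105,0,0]]

```text
time_s: 15.63
eef_pos: [0.5418, 0.3356, 0.1789]
tool_rot: [-0.004, 0.113, 0.993, 0.021]
force: [-0.2, 10.5, -0.4]
finger_gap: 0.0211
```

>>> jog_arm:
  targets:
    - [[0,0,0,0,0],[0,0,0,0,0],[0,0,0,0,0]]

```text
time_s: 15.88
eef_pos: [0.5418, 0.3359, 0.1789]
tool_rot: [-0.004, 0.113, 0.993, 0.021]
force: [0.3, 3.9, 0.8]
finger_gap: 0.021
```

```bash
python3 - <<'E'
from h import *
p=arm.get_obs()['eef_pos'];th=np.arctan2(p[1]-.324,p[0]-.494);t=np.array([np.sin(th),-np.cos(th)]);L=[]
for i in range(8):
    b=shot('side');L.append(arm.get_obs()['force'])
L=np.array(L);print(np.degrees(th),L.mean(0),L.std(0),(L[:,:2]@t).mean(),arm.get_obs()['time_s'])
for l in ('leg',): print(l,[(np.round(d['position'],3).tolist(),round(d['confidence'],2)) for d in nets.tip_of(b,l)])
E
```

```text
13.987925624158393 [-0.20354464  4.61079296  1.06037675] [0.5443406  0.5181594  0.38902503] -4.523267951545122 16.2833
leg [([0.495, 0.325, 0.005], 0.6)]
```

Held still, the crank pushes back about 4.5 N, so it takes about 8 N to turn. The foot stands and I stop winding here. Next I release and lift.

>>> jog_arm:
  targets:
    - [[1,0,0,0,0],[1,0,0,0,0],[1,0,0,0,0],[1,0,0,0,0],[1,0,0,0.03,0],[1,0,0,0.06,0],[1,0,-0.03,0.08,0],[1,0,-0.06,0.08,0]]

```text
time_s: 17.0
eef_pos: [0.5437, 0.2765, 0.2638]
tool_rot: [-0.0, 0.112, 0.993, 0.023]
force: [1.1, -0.4, 0.4]
finger_gap: 0.0714
```

```bash
cat >> h.py <<'E'
def wrap(a): return (a+np.pi)%(2*np.pi)-np.pi
def fitcar(p,hue):
    """find coloured fin; fits pose from tray (white/green) on bench"""
    pass
E
python3 - <<'E'
from h import *
a=shot('top','t2'); b=shot('side')
crop(a,'c3',290,110,380,210,6)
for p in (a,b):
  for l in 'carrier_red carrier_yellow carrier_blue leg'.split():
    for f in (nets.tip_of,): print(l,[(np.round(d['position'],3).tolist(),round(d['confidence'],2)) for d in f(p,l)])
E
```

```text
carrier_red [([0.454, -0.193, -0.0], 0.62)]
carrier_yellow [([0.476, -0.335, -0.002], 0.89), ([0.31, -0.355, 0.0], 0.83), ([0.293, -0.193, 0.003], 0.8)]
carrier_blue [([0.338, -0.51, -0.002], 0.91), ([0.163, -0.307, 0.001], 0.91), ([0.647, -0.265, -0.004], 0.57)]
leg []
carrier_red [([0.459, -0.196, -0.002], 0.8)]
carrier_yellow [([0.297, -0.195, 0.001], 0.75), ([0.309, -0.356, -0.002], 0.71), ([0.473, -0.342, -0.002], 0.57)]
carrier_blue [([0.336, -0.516, -0.004], 0.65), ([0.164, -0.305, 0.002], 0.61), ([0.642, -0.266, 0.0], 0.59)]
leg [([0.497, 0.325, 0.002], 0.53)]
```

View pics/c3.png

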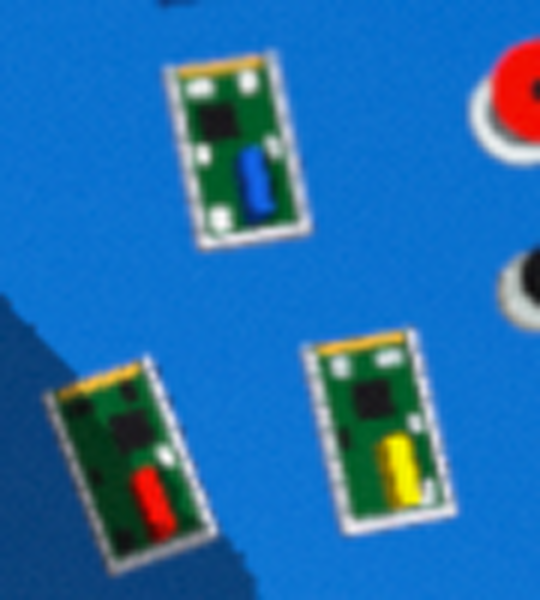

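View pics/t2.png

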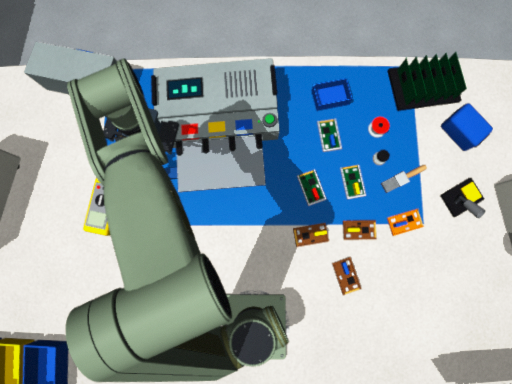

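```bash
cat >> h.py <<'E'
from scipy.optimize import least_squares
def fitcorners(p,uv,zs=(.006,.012,.006,0),g=(.45,-.2,0)):
    M=np.array([[.055,.032],[.055,-.032],[-.055,-.032],[-.055,.032]]);M=np.c_[M,zs]
    r=least_squares(lambda T:(proj(p,tw(T,M))-uv).ravel(),g)
    return r.x,np.abs(r.fun).max()
E
python3 - <<'E'
from h import *
a=shot('top')
C={'blue':[(166,67),(274,54),(311,233),(199,248)],'red':[(46,395),(149,356),(216,533),(113,573)],'yellow':[(304,346),(413,330),(455,515),(345,533)]}
F={'blue':(248,155),'red':(147,475),'yellow':(397,442)}
im=cv2.resize(cv2.cvtColor(a['img'],cv2.COLOR_RGB2BGR)[110:210,290:380],None,fx=6,fy=6,interpolation=cv2.INTER_CUBIC)
for n,c in C.items():
    uv=np.array(c)/6+[290-.4,110-.4]
    T,e=fitcorners(a,uv); print(n,T.round(4),'deg',np.degrees(T[2]).round(1),e.round(2),'fin',tw(T,[[-.028,0,.03]]).round(4))
    for pts in ([[.055,.032,.012],[.055,-.032,.012],[-.055,-.032,.012],[-.055,.032,.012]],[[-.008,.006,.042],[-.008,-.006,.042],[-.048,-.006,.042],[-.048,.006,.042]]):
        q=((proj(a,tw(T,pts))+.4-[290,110])*6).astype(int);cv2.polylines(im,[q.reshape(-1,1,2)],True,(255,0,255),1)
cv2.imwrite('pics/o2.png',im)
E
```

```text
blue [ 0.6418 -0.2678  0.1439] deg 8.2 0.71 fin [[ 0.6141 -0.2718  0.03  ]]
red [ 0.4568 -0.2001  0.3439] deg 19.7 0.49 fin [[ 0.4304 -0.2095  0.03  ]]
yellow [ 0.4752 -0.3426  0.1752] deg 10.0 0.71 fin [[ 0.4476 -0.3474  0.03  ]]
```

View pics/o2.png

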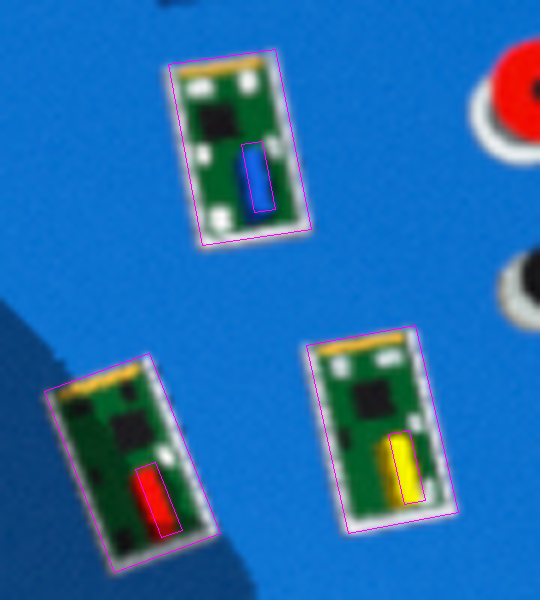

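>>> jog_arm:
  targets:
    - [[1,-0.005,-0.02,0,-6],[1,-0.01,-0.04,0,-12],[1,-0.015,-0.06,0,-18],[1,-0.02,-0.08,0,-24],[1,-0.025,-0.1,0,-30],[1,-0.03,-0.12,0,-36],[1,-0.035,-0.14,0,-42],[1,-0.038,-0.162,0,-49]]

```text
time_s: 18.22
eef_pos: [0.5031, 0.114, 0.2583]
tool_rot: [0.005, 0.517, 0.856, 0.021]
force: [0.6, -0.1, 0.0]
finger_gap: 0.0914
```

>>> jog_arm:
  targets:
    - [[1,-0.005,-0.02,0,-6],[1,-0.01,-0.04,0,-12],[1,-0.015,-0.06,0,-18],[1,-0.02,-0.08,0,-24],[1,-0.025,-0.1,0,-30],[1,-0.03,-0.12,0,-36],[1,-0.035,-0.14,0,-42],[1,-0.038,-0.162,0,-49]]

```text
time_s: 18.88
eef_pos: [0.4645, -0.0484, 0.2583]
tool_rot: [0.013, 0.826, 0.563, 0.017]
force: [-0.2, -0.1, -0.4]
finger_gap: 0.0908
```

>>> jog_arm:
  targets:
    - [[1,-0.005,-0.02,0,-6],[1,-0.01,-0.04,0,-12],[1,-0.015,-0.06,0,-18],[1,-0.02,-0.08,-0.02,-24],[1,-0.025,-0.1,-0.04,-30],[1,-0.03,-0.12,-0.06,-36],[1,-0.035,-0.14,-0.08,-42],[1,-0.038,-0.16,-0.1,-48]]

```text
time_s: 19.55
eef_pos: [0.4261, -0.2091, 0.1575]
tool_rot: [0.019, 0.984, 0.176, 0.011]
force: [0.7, 0.0, -0.6]
finger_gap: 0.0914
```

```bash
cat >> h.py <<'E'
def tool():
    o=arm.get_obs();w,x,y,z=o['tool_rot'];from scipy.spatial.transform import Rotation as R
    X=R.from_quat([x,y,z,w]).as_matrix(); return o['eef_pos'],np.degrees(np.arctan2(X[1,0],X[0,0])),o
def goto(x,y,yaw):
    p,a,o=tool(); print('tcp',p.round(4),'yaw',round(a,1),'j6',o['joint_pos'][5].round(2),'gap',round(o['finger_gap'],4),'F',o['force'].round(1),'t',o['time_s'],'-> shift',(x-p[0]).round(4),(y-p[1]).round(4),'turn',round((yaw-a+90)%180-90,1))
E
python3 - <<'E'
from h import *
goto(.4304,-.2095,19.7)
a=shot('top');b=shot('side');crop(b,'r1',230,110,400,250,4)
crop(a,'r2',290,110,380,210,5)
print([(np.round(d['position'],3).tolist(),round(d['confidence'],2)) for d in nets.tip_of(b,'carrier_red')])
E
```

```text
tcp [ 0.4261 -0.2091  0.1575] yaw 20.3 j6 0.76 gap 0.0914 F [ 0.7  0.  -0.6] t 19.55 -> shift 0.0043 -0.0004 turn -0.6
[]
```

View pics/r1.png

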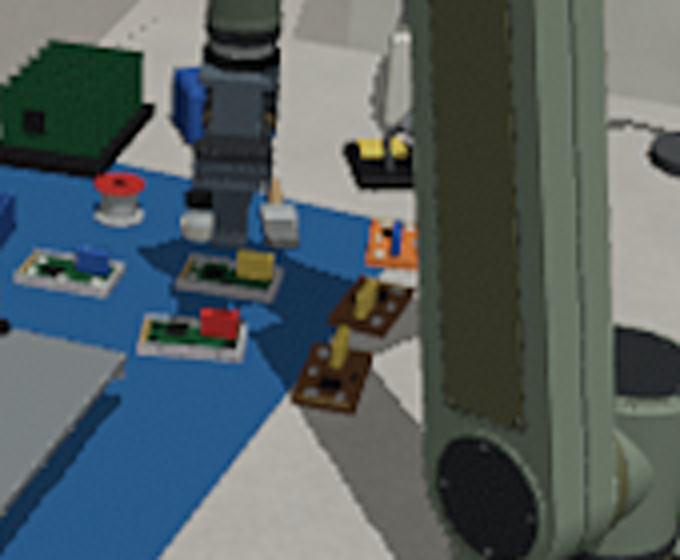

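```bash
python3 - <<'E'
from h import *
from scipy.spatial.transform import Rotation as R
o=arm.get_obs();w,x,y,z=o['tool_rot'];print(R.from_quat([x,y,z,w]).as_matrix().round(4),o['joint_pos'].round(3))
E
```

```text
[[ 0.9366  0.3495  0.0243]
 [ 0.3502 -0.9362 -0.0314]
 [ 0.0117  0.0379 -0.9992]] [-0.468  0.203  1.915 -0.02   0.988  0.756]
```

>>> jog_arm:
  targets:
    - [[1,0.0045,0,-0.04,-0.6],[1,0.0045,0,-0.075,-0.6],[1,0.0045,0,-0.105,-0.6],[1,0.0045,0,-0.125,-0.6],[1,0.0045,0,-0.1295,-0.6],[1,0.0045,0,-0.1295,-0.6]]

```text
time_s: 20.2
eef_pos: [0.4306, -0.2077, 0.0273]
tool_rot: [0.017, 0.985, 0.174, 0.009]
force: [-0.7, -0.8, 0.5]
finger_gap: 0.0911
```

```bash
python3 - <<'E'
from h import *
goto(.4304,-.2095,19.7)
b=shot('side');crop(b,'r3',240,140,340,220,7)
E
```

```text
tcp [ 0.4306 -0.2077  0.0273] yaw 20.0 j6 0.78 gap 0.0911 F [-0.7 -0.8  0.5] t 20.2 -> shift -0.0002 -0.0018 turn -0.3
```

View pics/r3.png

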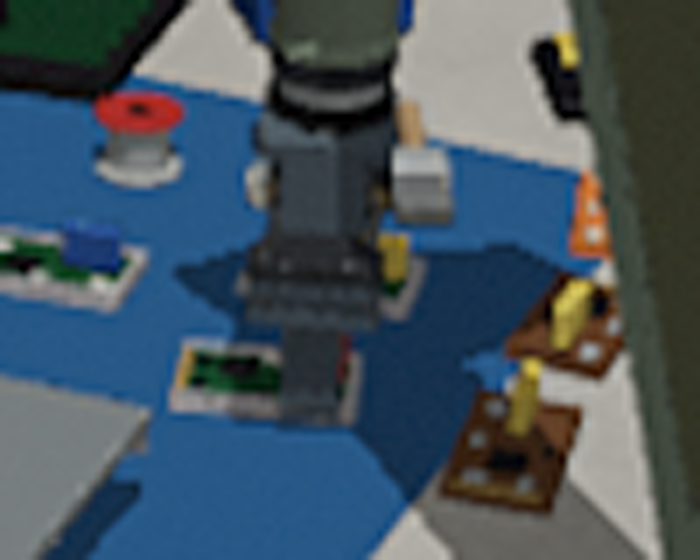

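>>> jog_arm:
  targets:
    - [[0,0,-0.001,0,0],[0,0,-0.001,0,0],[0,0,-0.001,0,0],[0,0,-0.001,0,0],[0,0,-0.001,0,0],[0,0,-0.001,0,0],[0,0,-0.001,0,0],[0,0,-0.001,0,0]]

```text
time_s: 20.92
eef_pos: [0.4313, -0.2093, 0.0284]
tool_rot: [0.018, 0.985, 0.173, 0.01]
force: [-0.3, -0.3, -0.7]
finger_gap: 0.0406
```

>>> jog_arm:
  targets:
    - [[0,0,0,-0.0005,0],[0,0,0,-0.001,0],[0,0,0,-0.001,0]]

```text
time_s: 21.17
eef_pos: [0.4313, -0.2093, 0.0273]
tool_rot: [0.018, 0.985, 0.173, 0.01]
force: [0.6, -0.5, 0.5]
finger_gap: 0.021
```

```bash
python3 - <<'E'
from h import *
goto(.4304,-.2095,19.7); print(arm.get_obs()['tool_rot'],arm.get_obs()['moment'])
E
```

```text
tcp [ 0.4313 -0.2093  0.0273] yaw 20.0 j6 0.78 gap 0.021 F [ 0.6 -0.5  0.5] t 21.1667 -> shift -0.0009 -0.0002 turn -0.3
[0.01791242 0.98463899 0.17341983 0.0095276 ] [-0.10421669  0.19719402  0.01361465]
```

Still closing.

>>> jog_arm:
  targets:
    - [[0,0,0,0,0],[0,0,0,0,0],[0,0,0,0,0],[0,0,0,-0.001,0],[0,0,0,-0.002,0],[0,0,0,-0.002,0]]

```text
time_s: 21.67
eef_pos: [0.4306, -0.2088, 0.027]
tool_rot: [0.017, 0.985, 0.173, 0.009]
force: [-5.0, 3.7, 20.0]
finger_gap: 0.0122
```

```bash
python3 - <<'E'
from h import *
goto(.4304,-.2095,19.7); print(arm.get_obs()['tool_rot'],arm.get_obs()['moment'])
E
```

```text
tcp [ 0.4306 -0.2088  0.027 ] yaw 20.0 j6 0.78 gap 0.0122 F [-5.   3.7 20. ] t 21.6667 -> shift -0.0002 -0.0007 turn -0.3
[0.017353   0.98465985 0.17338328 0.00906032] [1.17802536 1.11484966 0.08225461]
```

```bash
cat >> h.py <<'E'
TT=np.array([.60903,.11126,.07081])
SL={'red':.088,'yellow':0.,'blue':-.088}
def slot(n,X,yaw=4.06):
    q=tw(TT,[[X-.028,SL[n],0]])[0]; goto(q[0],q[1],yaw)
E
python3 - <<'E'
from h import *
slot('red',-.107)
E
```

```text
tcp [ 0.4306 -0.2088  0.027 ] yaw 20.0 j6 0.78 gap 0.0122 F [-5.   3.7 20. ] t 21.6667 -> shift 0.0375 0.3982 turn -15.9
```

>>> jog_arm:
  targets:
    - [[0,0,0,0.01,0],[0,0,0,0.025,0],[0,0,0,0.05,0],[0,0,0,0.075,0],[0,0,0,0.1,0],[0,0,0.005,0.115,0],[0,0,0.01,0.12,0],[0,0,0.01,0.12,0]]

```text
time_s: 22.33
eef_pos: [0.4307, -0.1982, 0.1476]
tool_rot: [0.018, 0.985, 0.174, 0.01]
force: [0.2, -0.7, -2.8]
finger_gap: 0.0119
```

```bash
python3 - <<'E'
from h import *
slot('red',-.107)
b=shot('side');crop(b,'r4',240,100,340,220,5)
E
```

```text
tcp [ 0.4307 -0.1982  0.1476] yaw 20.0 j6 0.79 gap 0.0119 F [ 0.2 -0.7 -2.8] t 22.3333 -> shift 0.0375 0.3876 turn -16.0
```

View pics/r4.png

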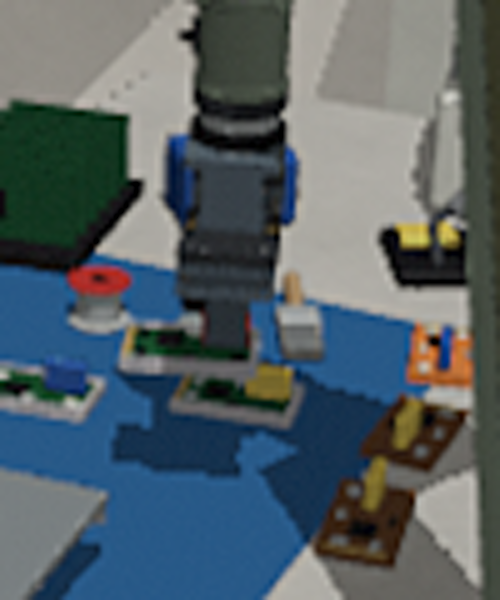

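>>> jog_arm:
  targets:
    - [[0,0.003,0.02,0,-2],[0,0.006,0.05,0,-4],[0,0.01,0.08,0,-6],[0,0.014,0.115,0,-8],[0,0.018,0.15,0,-10],[0,0.022,0.185,0,-12],[0,0.026,0.22,0,-14],[0,0.03,0.25,0,-16]]

```text
time_s: 23.05
eef_pos: [0.4587, 0.0537, 0.1445]
tool_rot: [0.018, 0.999, 0.035, 0.004]
force: [0.3, -0.2, -2.3]
finger_gap: 0.0119
```

>>> jog_arm:
  targets:
    - [[0,0.002,0.03,0,0],[0,0.004,0.06,0,0],[0,0.006,0.09,0,0],[0,0.0075,0.12,0,0],[0,0.0075,0.135,0,0],[0,0.0075,0.138,0,0],[0,0.0075,0.138,0,0]]

```text
time_s: 23.63
eef_pos: [0.4652, 0.192, 0.1426]
tool_rot: [0.019, 0.999, 0.036, 0.002]
force: [-0.1, -0.1, -2.9]
finger_gap: 0.0119
```

```bash
python3 - <<'E'
from h import *
slot('red',-.107)
a=shot('top','t3');b=shot('side');crop(b,'r5',150,120,310,270,4)
E
```

```text
tcp [0.4652 0.192  0.1426] yaw 4.1 j6 1.91 gap 0.0119 F [-0.1 -0.1 -2.9] t 23.6333 -> shift 0.003 -0.0026 turn -0.0
```

View pics/r5.png

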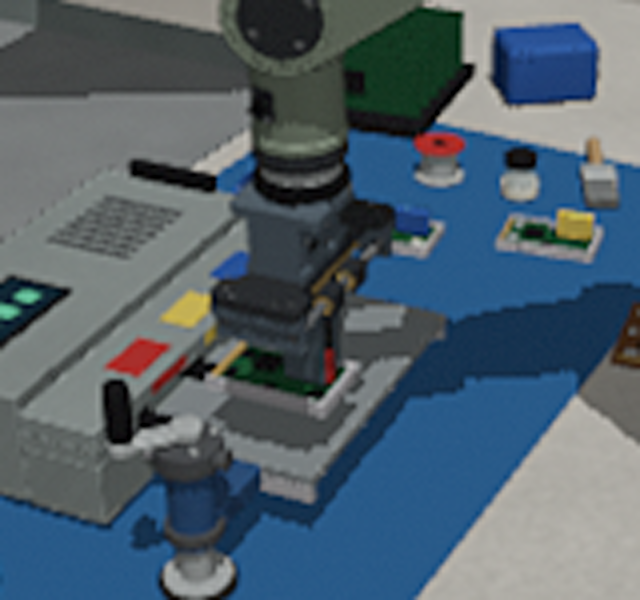

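View pics/t3.png

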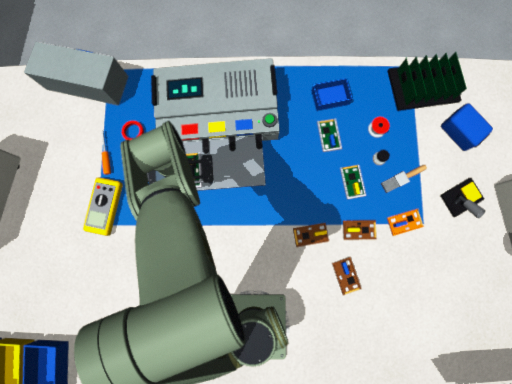

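>>> jog_arm:
  targets:
    - [[0,0.003,-0.0025,-0.015,0],[0,0.003,-0.0025,-0.03,0],[0,0.003,-0.0025,-0.04,0],[0,0.003,-0.0025,-0.044,0],[0,0.003,-0.0025,-0.046,0],[0,0.003,-0.0025,-0.046,0]]

```text
time_s: 24.23
eef_pos: [0.4675, 0.1868, 0.0982]
tool_rot: [0.02, 0.999, 0.034, 0.002]
force: [-2.1, -0.8, -0.6]
finger_gap: 0.0117
```

```bash
python3 - <<'E'
from h import *
slot('red',-.107)
E
```

```text
tcp [0.4675 0.1868 0.0982] yaw 3.9 j6 1.91 gap 0.0117 F [-2.1 -0.8 -0.6] t 24.2333 -> shift 0.0006 0.0027 turn 0.2
```

>>> jog_arm:
  targets:
    - [[0,0,0.002,0.001,0],[0,0.0005,0.003,0.0005,0],[0,0.0005,0.003,0,0],[0,0.0005,0.003,0,0]]

```text
time_s: 24.57
eef_pos: [0.4684, 0.1899, 0.0982]
tool_rot: [0.02, 0.999, 0.034, 0.002]
force: [0.7, -0.1, -2.3]
finger_gap: 0.0118
```

```bash
python3 - <<'E'
from h import *
slot('red',-.107)
a=shot('top');crop(a,'t4',150,110,250,200,7)
E
```

```text
tcp [0.4684 0.1899 0.0982] yaw 3.9 j6 1.92 gap 0.0118 F [ 0.7 -0.1 -2.3] t 24.5667 -> shift -0.0002 -0.0004 turn 0.2
```

View pics/t4.png

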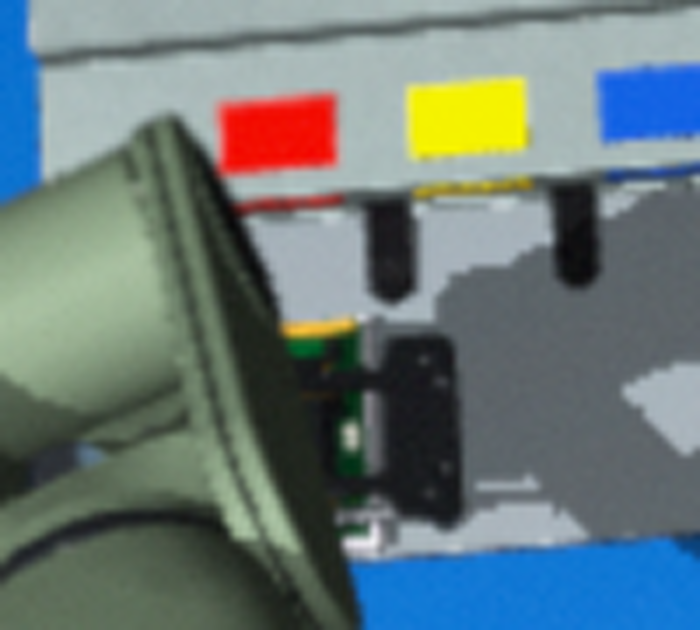

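```bash
cat >> h.py <<'E'
def carov(p,name,poses,box,s,zb=.07):
    u0,v0,u1,v1=box
    im=cv2.resize(cv2.cvtColor(p['img'],cv2.COLOR_RGB2BGR)[v0:v1,u0:u1],None,fx=s,fy=s,interpolation=cv2.INTER_CUBIC)
    def ln(w,c):
        uv=((proj(p,w)+.5-[u0,v0])*s-.5).astype(int);cv2.polylines(im,[uv.reshape(-1,1,2)],True,c,1)
    for y in (-132,-44,44,132): ln(tw(TT,np.array([[-45,y,79],[-35,y+10.25,79],[0,y+10.25,79],[0,y-10.25,79],[-35,y-10.25,79]])*1e-3),(0,255,255))
    for n,X,dy,yaw in poses:
        c=tw(TT,[[X,SL[n]+dy,0]])[0];T=(c[0],c[1],TT[2]+np.radians(yaw))
        for pts in ([[.055,.032,.012],[.055,-.032,.012],[-.055,-.032,.012],[-.055,.032,.012]],[[-.008,.006,.042],[-.008,-.006,.042],[-.048,-.006,.042],[-.048,.006,.042]]):
            ln(tw(T,np.array(pts)+[0,0,zb]),(255,0,255))
    cv2.imwrite(f'pics/{name}.png',im)
E
python3 - <<'E'
from h import *
a=shot('top');carov(a,'t5',[('red',-.107,0,0)],(180,130,240,200),10)
E
```

```text
(no output)
```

View pics/t5.png

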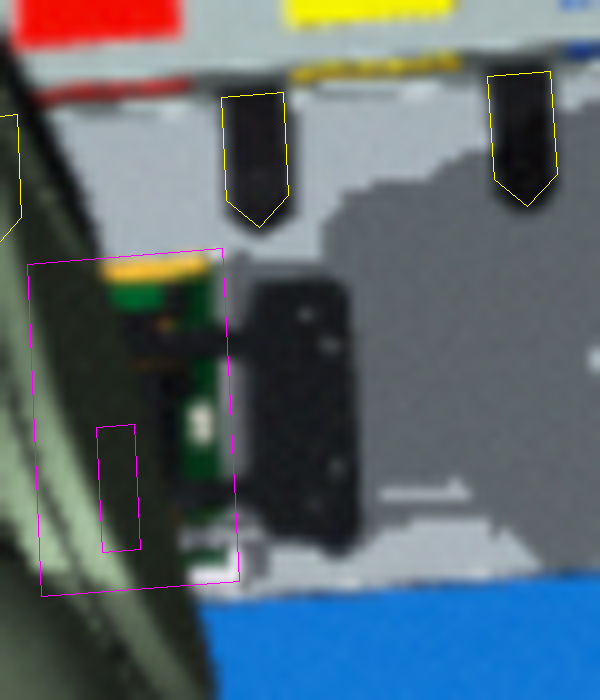

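>>> jog_arm:
  targets:
    - [[0,0,0,-0.001,0],[1,0,0,-0.001,0],[1,0,0,-0.001,0],[1,0,0,0,0],[1,0,0,0.03,0],[1,0,0,0.07,0],[1,-0.02,-0.03,0.1,0],[1,-0.04,-0.07,0.1,0]]

```text
time_s: 25.33
eef_pos: [0.4357, 0.1283, 0.2028]
tool_rot: [0.018, 0.999, 0.036, 0.008]
force: [1.2, -0.8, -0.1]
finger_gap: 0.0555
```

>>> jog_arm:
  targets:
    - [[1,-0.01,-0.04,0,0],[1,-0.02,-0.08,0,0],[1,-0.02,-0.12,0,0]]

```text
time_s: 25.58
eef_pos: [0.4138, 0.0072, 0.2034]
tool_rot: [0.018, 0.999, 0.037, 0.009]
force: [1.2, -0.1, -0.6]
finger_gap: 0.0756
```

```bash
python3 - <<'E'
from h import *
a=shot('top','t6');carov(a,'t7',[('red',-.107,0,0)],(180,130,240,200),10)
b=shot('side');crop(b,'r6',150,120,310,270,4)
E
```

```text
(no output)
```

View pics/t7.png

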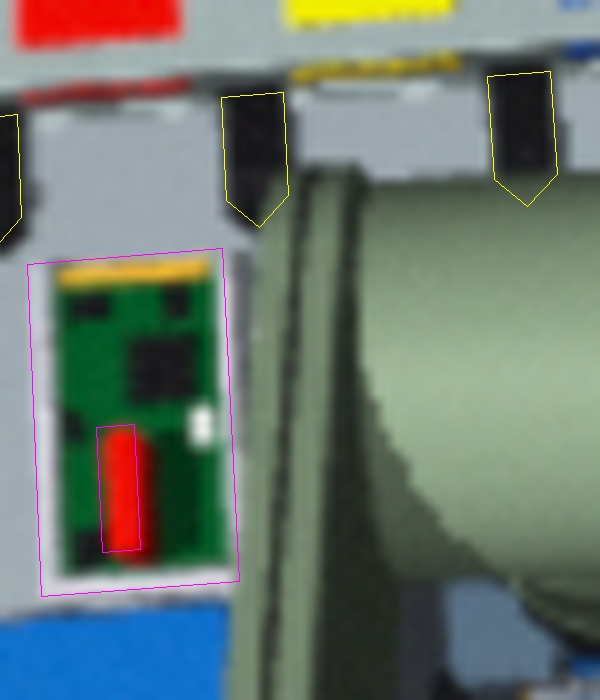

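View pics/r6.png

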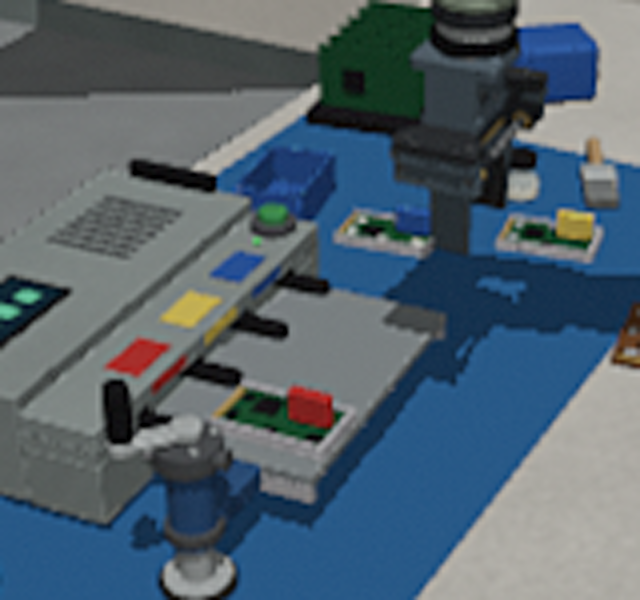

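>>> jog_arm:
  targets:
    - [[1,0.01,0.04,0,0],[1,0.02,0.08,0,0],[1,0.03,0.12,0,0],[1,0.04,0.155,0,0],[1,0.05,0.175,0,0],[1,0.0545,0.1825,0,0],[1,0.0545,0.1825,0,0]]

```text
time_s: 26.27
eef_pos: [0.4704, 0.1885, 0.2029]
tool_rot: [0.019, 0.999, 0.034, 0.009]
force: [-0.6, 0.0, 0.6]
finger_gap: 0.0912
```

```bash
python3 - <<'E'
from h import *
slot('red',-.107)
E
```

```text
tcp [0.4704 0.1885 0.2029] yaw 3.9 j6 1.91 gap 0.0912 F [-0.6  0.   0.6] t 26.2667 -> shift -0.0022 0.001 turn 0.2
```

>>> jog_arm:
  targets:
    - [[1,-0.002,0.001,-0.04,0],[1,-0.002,0.001,-0.075,0],[1,-0.002,0.001,-0.1,0],[1,-0.002,0.001,-0.105,0],[1,-0.002,0.001,-0.105,0]]

```text
time_s: 26.68
eef_pos: [0.4669, 0.1882, 0.0967]
tool_rot: [0.02, 0.999, 0.033, 0.007]
force: [0.6, -0.1, 0.5]
finger_gap: 0.0911
```

>>> jog_arm:
  targets:
    - [[0,0,0,0,0],[0,0,0,0,0],[0,0,0,0,0],[0,0,0,0,0],[0,0,0,0,0],[0,0,0,0,0],[0,0,0,0,0],[0,0,0,0,0]]

```text
time_s: 27.35
eef_pos: [0.4669, 0.1882, 0.0968]
tool_rot: [0.019, 0.999, 0.033, 0.007]
force: [-0.3, 0.7, 0.1]
finger_gap: 0.0408
```

>>> jog_arm:
  targets:
    - [[0,0,0,0,0],[0,0,0,0,0],[0,0,0,0,0],[0,0,0,0,0]]

```text
time_s: 27.68
eef_pos: [0.4669, 0.1883, 0.0968]
tool_rot: [0.019, 0.999, 0.033, 0.007]
force: [-0.4, 0.6, -0.2]
finger_gap: 0.014
```

```bash
python3 - <<'E'
from h import *
slot('red',-.107)
E
```

```text
tcp [0.4669 0.1883 0.0968] yaw 3.8 j6 1.92 gap 0.014 F [-0.4  0.6 -0.2] t 27.6833 -> shift 0.0012 0.0012 turn 0.2
```

>>> jog_arm:
  targets:
    - [[0,0,0,0,0],[0,0.001,0.001,0,0.2],[0,0.007,0.0015,0,0.2],[0,0.014,0.002,0,0.2],[0,0.021,0.0025,0,0.2],[0,0.028,0.003,0,0.2],[0,0.035,0.0035,0,0.2],[0,0.041,0.004,0,0.2]]

```text
time_s: 28.35
eef_pos: [0.5042, 0.1926, 0.0973]
tool_rot: [0.019, 0.999, 0.035, 0.003]
force: [-11.5, 3.4, 12.0]
finger_gap: 0.0122
```

```bash
python3 - <<'E'
from h import *
slot('red',0)
b=shot('side');crop(b,'r7',150,150,310,270,4)
E
```

```text
tcp [0.5042 0.1926 0.0973] yaw 4.0 j6 1.9 gap 0.0122 F [-11.5   3.4  12. ] t 28.35 -> shift 0.0706 0.0044 turn 0.1
```

View pics/r7.png

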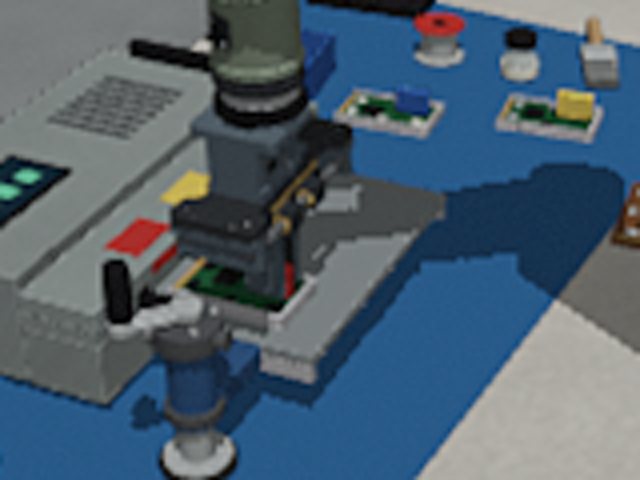

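>>> jog_arm:
  targets:
    - [[0,0.007,0.0005,0,0],[0,0.014,0.001,0,0],[0,0.021,0.0015,0,0],[0,0.028,0.002,0,0],[0,0.035,0.0025,0,0],[0,0.042,0.003,0,0],[0,0.048,0.0035,0,0],[0,0.054,0.004,0,0]]

```text
time_s: 29.07
eef_pos: [0.5573, 0.197, 0.0976]
tool_rot: [0.019, 0.999, 0.035, 0.001]
force: [-8.3, 1.4, 7.6]
finger_gap: 0.0118
```

```bash
python3 - <<'E'
from h import *
slot('red',0)
b=shot('side');crop(b,'r8',150,150,310,270,4)
E
```

```text
tcp [0.5573 0.197  0.0976] yaw 4.0 j6 1.87 gap 0.0118 F [-8.3  1.4  7.6] t 29.0667 -> shift 0.0176 0.0 turn 0.1
```

View pics/r8.png

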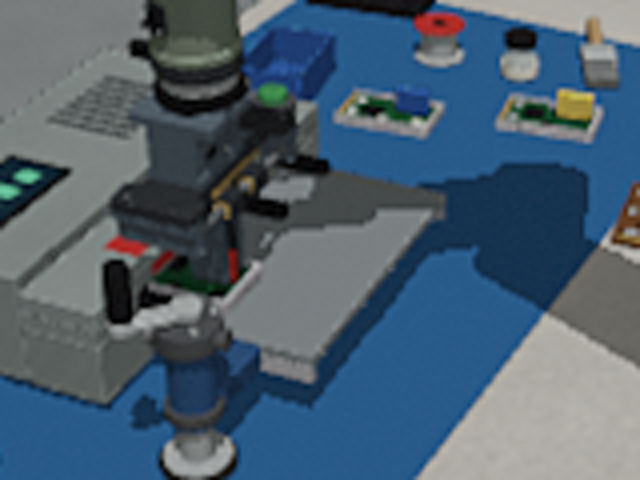

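>>> jog_arm:
  targets:
    - [[0,0.004,0.0005,0,0],[0,0.008,0.0005,0,0],[0,0.012,0.001,0,0],[0,0.015,0.001,0,0],[0,0.018,0.001,0,0],[0,0.02,0.001,0,0]]

```text
time_s: 29.62
eef_pos: [0.5746, 0.1983, 0.0976]
tool_rot: [0.019, 0.999, 0.035, -0.003]
force: [-15.8, 0.3, 11.1]
finger_gap: 0.0122
```

```bash
python3 - <<'E'
from h import *
slot('red',0)
E
```

```text
tcp [0.5746 0.1983 0.0976] yaw 4.0 j6 1.85 gap 0.0122 F [-15.8   0.3  11.1] t 29.6167 -> shift 0.0003 -0.0012 turn 0.1
```

>>> jog_arm:
  targets:
    - [[0,0.002,0,0,0],[0,0.004,0,0,0],[0,0.005,0,0,0],[0,0.005,0,0,0]]

```text
time_s: 29.95
eef_pos: [0.5747, 0.1983, 0.0976]
tool_rot: [0.019, 0.999, 0.035, -0.008]
force: [-12.9, 0.5, 8.4]
finger_gap: 0.0116
```

```bash
python3 - <<'E'
from h import *
slot('red',0)
E
```

```text
tcp [0.5747 0.1983 0.0976] yaw 3.9 j6 1.85 gap 0.0116 F [-12.9   0.5   8.4] t 29.95 -> shift 0.0002 -0.0013 turn 0.1
```

>>> jog_arm:
  targets:
    - [[1,0,0,0,0],[1,0,0,0,0],[1,0,0,0,0],[1,0,0,0.005,0],[1,0,0,0.04,0],[1,0,0,0.08,0],[1,-0.01,-0.03,0.12,0],[1,-0.03,-0.07,0.12,0]]

```text
time_s: 30.62
eef_pos: [0.5538, 0.1389, 0.2225]
tool_rot: [0.017, 0.999, 0.036, -0.001]
force: [1.5, -1.8, 0.7]
finger_gap: 0.0622
```

>>> jog_arm:
  targets:
    - [[1,-0.02,-0.04,0,0],[1,-0.03,-0.08,0,0],[1,-0.04,-0.12,0,0],[1,-0.05,-0.16,0,0],[1,-0.05,-0.2,0,0],[1,-0.05,-0.24,0,0],[1,-0.05,-0.27,0,0]]

```text
time_s: 31.2
eef_pos: [0.5036, -0.1342, 0.2233]
tool_rot: [0.018, 0.999, 0.035, -0.0]
force: [-0.4, -0.4, -0.3]
finger_gap: 0.0912
```

```bash
python3 - <<'E'
from h import *
a=shot('top','t8');carov(a,'t9',[('red',0,0,0)],(150,110,240,200),7)
crop(a,'c4',290,110,380,210,6)
from scipy.spatial.transform import Rotation as R
o=arm.get_obs();w,x,y,z=o['tool_rot'];print(R.from_quat([x,y,z,w]).as_matrix().round(3)[2])
goto(.6141,-.2718,8.2)
E
```

```text
[-0.002  0.04  -0.999]
tcp [ 0.504  -0.1385  0.2232] yaw 3.9 j6 1.25 gap 0.0912 F [-0.4 -3.6  0.1] t 31.25 -> shift 0.1101 -0.1333 turn 4.3
```

View pics/t9.png

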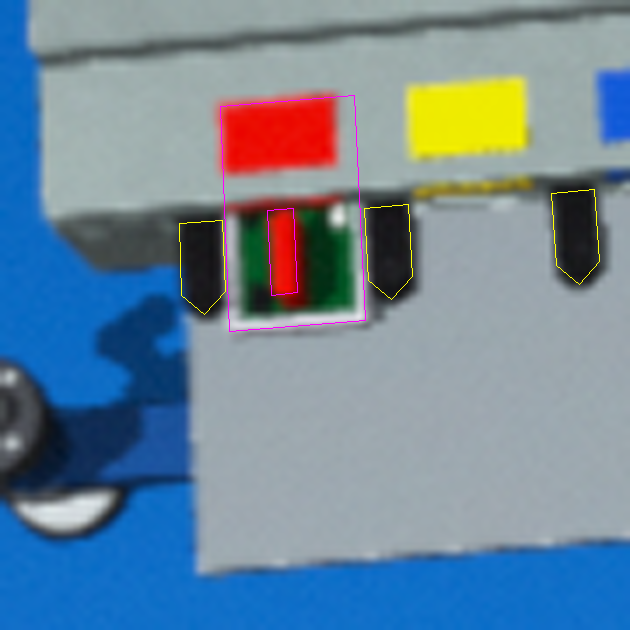

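View pics/c4.png

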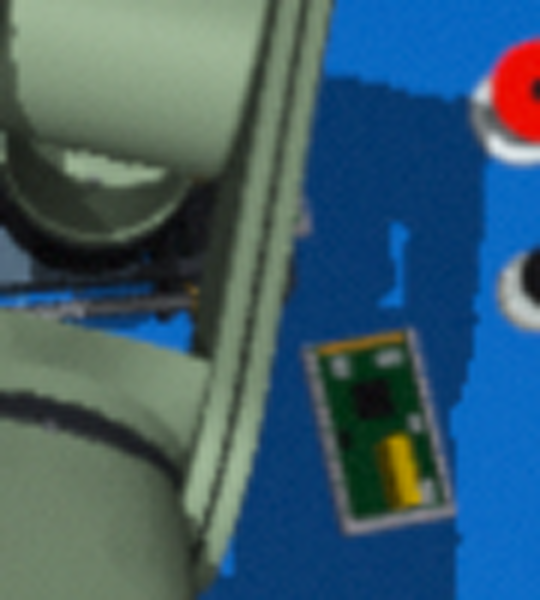

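>>> jog_arm:
  targets:
    - [[0.5,-0.01,-0.035,0,1],[0.5,-0.02,-0.07,0,2],[0.5,-0.03,-0.105,0,3],[0.5,-0.04,-0.14,-0.02,4],[0.5,-0.05,-0.175,-0.04,5],[0.5,-0.056,-0.205,-0.06,6],[0.5,-0.0565,-0.209,-0.08,6],[0.5,-0.0565,-0.209,-0.1,6]]

```text
time_s: 31.92
eef_pos: [0.4472, -0.3501, 0.1226]
tool_rot: [0.021, 0.996, 0.085, 0.001]
force: [-0.3, 0.5, 0.1]
finger_gap: 0.0458
```

```bash
python3 - <<'E'
from h import *
goto(.4476,-.3474,10)
b=shot('side');crop(b,'y1',240,110,340,220,5)
a=shot('top','t10')
for l in ['carrier_yellow']: print([(np.round(d['position'],3).tolist(),round(d['confidence'],2)) for d in nets.tip_of(b,l)])
E
```

```text
tcp [ 0.4472 -0.3501  0.1226] yaw 9.7 j6 0.75 gap 0.0458 F [-0.3  0.5  0.1] t 31.9167 -> shift 0.0004 0.0027 turn 0.3
[([0.311, -0.354, -0.003], 0.59), ([0.293, -0.194, 0.002], 0.51), ([0.666, -0.44, -0.002], 0.25)]
```

View pics/y1.png

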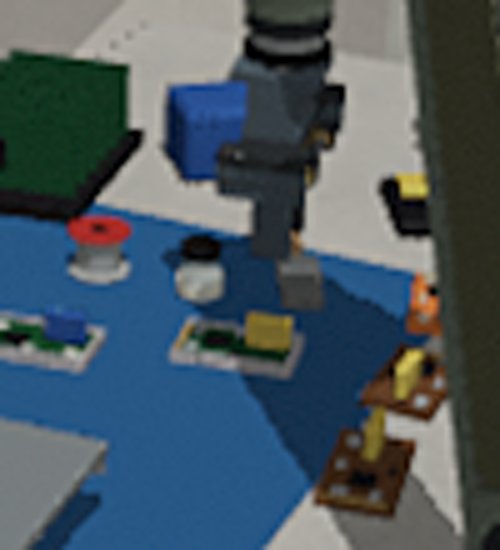

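View pics/t10.png

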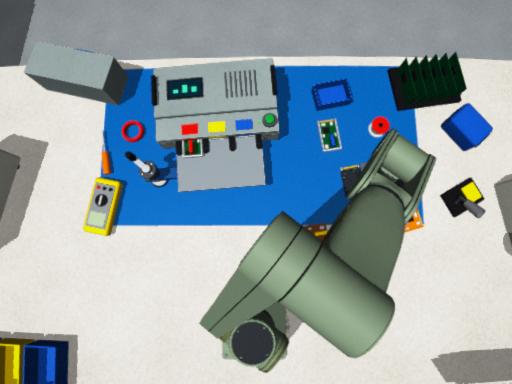

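>>> jog_arm:
  targets:
    - [[0.5,0.0005,0.003,-0.035,0.3],[0.5,0.0005,0.003,-0.07,0.3],[0.5,0.0005,0.003,-0.09,0.3],[0.5,0.0005,0.003,-0.0955,0.3],[0.5,0.0005,0.003,-0.0955,0.3]]

```text
time_s: 32.48
eef_pos: [0.4478, -0.3439, 0.0268]
tool_rot: [0.019, 0.996, 0.089, -0.0]
force: [0.7, 1.1, -0.0]
finger_gap: 0.0456
```

```bash
python3 - <<'E'
from h import *
goto(.4476,-.3474,10)
b=shot('side');crop(b,'y2',240,140,340,220,6)
E
```

```text
tcp [ 0.4478 -0.3439  0.0268] yaw 10.2 j6 0.76 gap 0.0456 F [ 0.7  1.1 -0. ] t 32.4833 -> shift -0.0002 -0.0035 turn -0.2
```

View pics/y2.png

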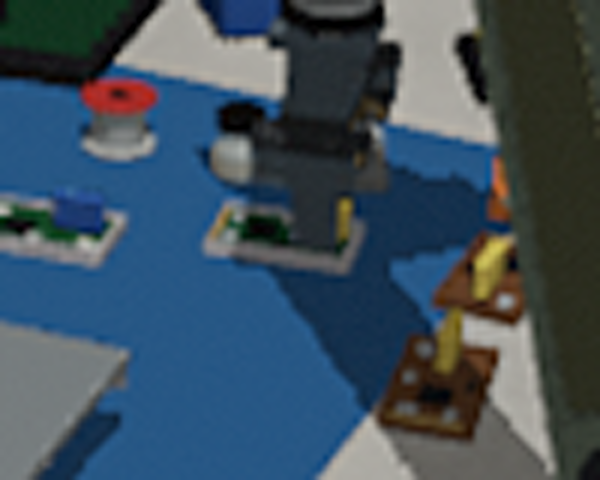

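>>> jog_arm:
  targets:
    - [[0,0,-0.0035,0,0],[0,0,-0.0035,0,0],[0,0,-0.0035,0,0],[0,0,-0.0035,0,0],[0,0,-0.0035,0,0],[0,0,-0.0035,0,0],[0,0,-0.0035,0,0],[0,0,-0.0035,0,0]]

```text
time_s: 33.2
eef_pos: [0.4482, -0.347, 0.0289]
tool_rot: [0.019, 0.996, 0.089, 0.0]
force: [-0.5, 5.4, 8.0]
finger_gap: 0.0118
```

>>> jog_arm:
  targets:
    - [[0,0,0,0,0],[0,0,0,0,0]]

```text
time_s: 33.37
eef_pos: [0.448, -0.3466, 0.0293]
tool_rot: [0.018, 0.996, 0.089, 0.0]
force: [-1.5, 1.6, 5.8]
finger_gap: 0.0121
```

>>> jog_arm:
  targets:
    - [[0,0,0,0.01,0],[0,0,0,0.025,0],[0,0,0.005,0.05,0],[0,0,0.01,0.075,0],[0,0,0.015,0.1,0],[0,0,0.02,0.115,0],[0,0,0.02,0.12,0],[0,0,0.02,0.12,0]]

```text
time_s: 34.03
eef_pos: [0.4485, -0.3271, 0.1506]
tool_rot: [0.02, 0.996, 0.089, 0.001]
force: [-0.6, -0.5, -3.5]
finger_gap: 0.0118
```

```bash
python3 - <<'E'
from h import *
slot('yellow',-.107)
b=shot('side');crop(b,'y3',240,100,340,220,5)
E
```

```text
tcp [ 0.4485 -0.3271  0.1506] yaw 10.2 j6 0.77 gap 0.0118 F [-0.6 -0.5 -3.5] t 34.0333 -> shift 0.0259 0.4288 turn -6.2
```

View pics/y3.png

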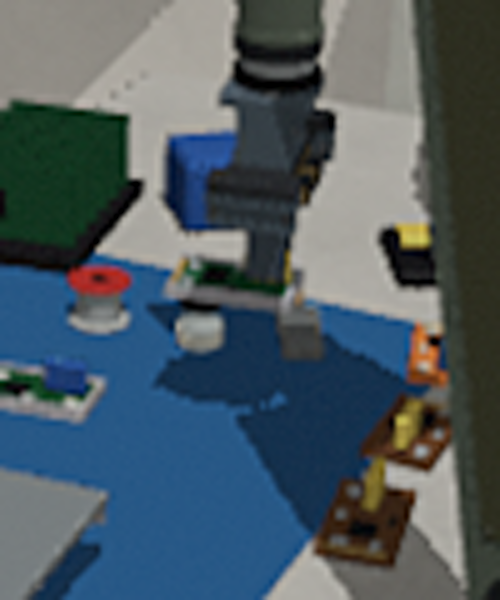

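>>> jog_arm:
  targets:
    - [[0,0.002,0.02,0,-1],[0,0.004,0.05,0,-2],[0,0.006,0.085,0,-3],[0,0.008,0.12,0,-4],[0,0.01,0.155,0,-5],[0,0.012,0.19,0,-6.2],[0,0.014,0.225,0,-6.2],[0,0.016,0.26,0,-6.2]]

```text
time_s: 34.75
eef_pos: [0.4626, -0.0653, 0.1474]
tool_rot: [0.018, 0.999, 0.035, -0.003]
force: [1.2, -1.0, -3.2]
finger_gap: 0.0119
```

>>> jog_arm:
  targets:
    - [[0,0.002,0.03,0,0],[0,0.004,0.06,0,0],[0,0.006,0.09,0,0],[0,0.008,0.12,0,0],[0,0.009,0.145,0,0],[0,0.0095,0.16,0,0],[0,0.01,0.165,0,0],[0,0.01,0.165,0,0]]

```text
time_s: 35.42
eef_pos: [0.4721, 0.1002, 0.146]
tool_rot: [0.019, 0.999, 0.036, -0.004]
force: [0.2, 0.2, -2.4]
finger_gap: 0.0119
```

```bash
python3 - <<'E'
from h import *
slot('yellow',-.107)
E
```

```text
tcp [0.4721 0.1002 0.146 ] yaw 4.1 j6 1.73 gap 0.0119 F [ 0.2  0.2 -2.4] t 35.4167 -> shift 0.0023 0.0015 turn -0.0
```

>>> jog_arm:
  targets:
    - [[0,0.0025,0.0015,-0.015,0],[0,0.0025,0.0015,-0.03,0],[0,0.0025,0.0015,-0.04,0],[0,0.0025,0.0015,-0.043,0],[0,0.0025,0.0015,-0.044,0],[0,0.0025,0.0015,-0.044,0]]

```text
time_s: 35.92
eef_pos: [0.4748, 0.1011, 0.102]
tool_rot: [0.019, 0.999, 0.035, -0.004]
force: [0.5, 0.4, -3.4]
finger_gap: 0.0119
```

```bash
python3 - <<'E'
from h import *
slot('yellow',-.107)
a=shot('top');carov(a,'t11',[('yellow',-.107,0,0)],(180,130,250,200),8)
E
```

```text
tcp [0.4748 0.1011 0.102 ] yaw 4.1 j6 1.74 gap 0.0119 F [ 0.5  0.4 -3.4] t 35.9167 -> shift -0.0004 0.0006 turn 0.0
```

View pics/t11.png

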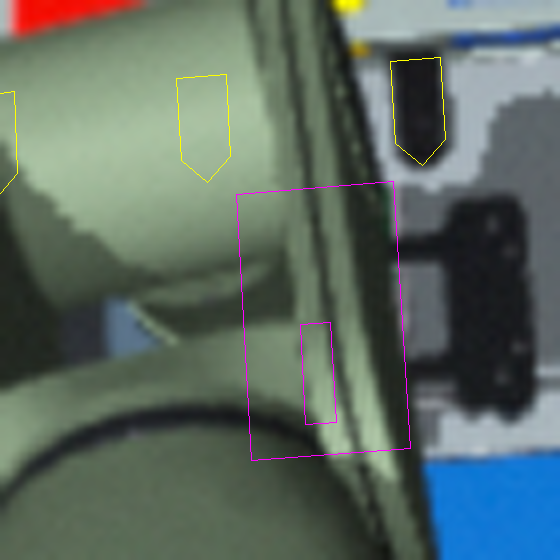

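>>> jog_arm:
  targets:
    - [[0,0,0,-0.001,0],[0,0,0,-0.002,0],[0,0,0,-0.003,0],[0,0,0,-0.004,0],[0,0,0,-0.004,0]]

```text
time_s: 36.38
eef_pos: [0.4754, 0.1013, 0.0997]
tool_rot: [0.019, 0.999, 0.036, -0.003]
force: [-3.2, -0.4, 4.3]
finger_gap: 0.0116
```

```bash
python3 - <<'E'
from h import *
slot('yellow',-.107)
b=shot('side');crop(b,'y4',180,140,300,240,5)
E
```

```text
tcp [0.4754 0.1013 0.0997] yaw 4.1 j6 1.74 gap 0.0116 F [-3.2 -0.4  4.3] t 36.3833 -> shift -0.001 0.0004 turn -0.0
```

View pics/y4.png

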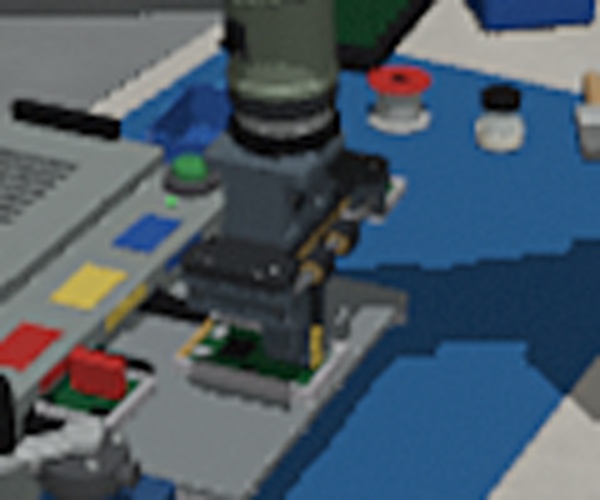

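>>> jog_arm:
  targets:
    - [[0,0.006,0.0005,0,0],[0,0.013,0.001,0,0],[0,0.02,0.0015,0,0],[0,0.027,0.002,0,0],[0,0.034,0.0025,0,0],[0,0.041,0.003,0,0],[0,0.048,0.0035,0,0],[0,0.054,0.004,0,0]]

```text
time_s: 37.1
eef_pos: [0.5274, 0.1064, 0.0995]
tool_rot: [0.018, 0.999, 0.036, -0.006]
force: [-7.4, 2.9, 4.0]
finger_gap: 0.0119
```

```bash
python3 - <<'E'
from h import *
slot('yellow',0)
b=shot('side');crop(b,'y5',170,140,290,240,5)
E
```

```text
tcp [0.5274 0.1064 0.0995] yaw 4.1 j6 1.72 gap 0.0119 F [-7.4  2.9  4. ] t 37.1 -> shift 0.0537 0.0029 turn -0.0
```

View pics/y5.png

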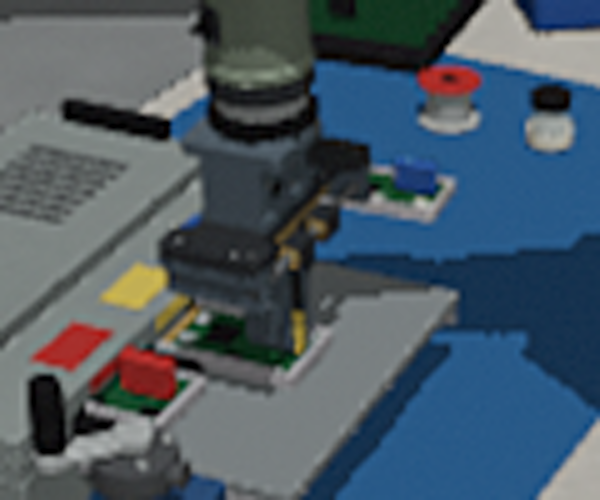

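>>> jog_arm:
  targets:
    - [[0,0.006,0.0005,0,0],[0,0.013,0.001,0,0],[0,0.02,0.0015,0,0],[0,0.027,0.002,0,0],[0,0.034,0.0025,0,0],[0,0.041,0.003,0,0],[0,0.048,0.0035,0,0],[0,0.054,0.004,0,0]]

```text
time_s: 37.82
eef_pos: [0.5825, 0.1106, 0.0995]
tool_rot: [0.018, 0.999, 0.035, -0.006]
force: [-20.6, 0.1, 12.0]
finger_gap: 0.0118
```

```bash
python3 - <<'E'
from h import *
slot('yellow',0)
E
```

```text
tcp [0.5825 0.1106 0.0995] yaw 4.0 j6 1.71 gap 0.0118 F [-20.6   0.1  12. ] t 37.8167 -> shift -0.0014 -0.0014 turn 0.0
```

>>> jog_arm:
  targets:
    - [[0,0.003,0,0,0],[0,0.005,0,0,0],[0,0.005,0,0,0]]

```text
time_s: 38.07
eef_pos: [0.5828, 0.1106, 0.0993]
tool_rot: [0.018, 0.999, 0.035, -0.012]
force: [-16.0, 1.6, 10.7]
finger_gap: 0.012
```

>>> jog_arm:
  targets:
    - [[0.5,0,0,0,0],[0.5,0,0,0,0],[0.5,0,0,0,0],[0.5,0,0,0.005,0],[0.5,0,0,0.04,0],[0.5,0,0,0.08,0],[0.5,-0.01,-0.03,0.12,0],[0.5,-0.02,-0.07,0.12,0]]

```text
time_s: 38.73
eef_pos: [0.5688, 0.0483, 0.225]
tool_rot: [0.017, 0.999, 0.037, -0.005]
force: [0.8, -0.6, -0.1]
finger_gap: 0.046
```

>>> jog_arm:
  targets:
    - [[0.5,-0.02,-0.04,0,0],[0.5,-0.04,-0.08,0,0],[0.5,-0.07,-0.11,0,0],[0.5,-0.1,-0.13,0,0],[0.5,-0.13,-0.15,0,0],[0.5,-0.15,-0.15,0,0]]

```text
time_s: 39.23
eef_pos: [0.4168, -0.1045, 0.2256]
tool_rot: [0.018, 0.999, 0.036, -0.005]
force: [-0.0, 0.4, -0.6]
finger_gap: 0.0455
```

```bash
python3 - <<'E'
from h import *
a=shot('top','t12');carov(a,'t13',[('red',0,0,0),('yellow',0,0,0)],(150,110,250,200),7)
crop(a,'c5',290,110,380,210,6)
goto(.6141,-.2718,8.2)
E
```

```text
tcp [ 0.4136 -0.103   0.2255] yaw 4.1 j6 1.27 gap 0.0455 F [-4.6  1.7 -1.1] t 39.2833 -> shift 0.2005 -0.1688 turn 4.1
```

View pics/t13.png

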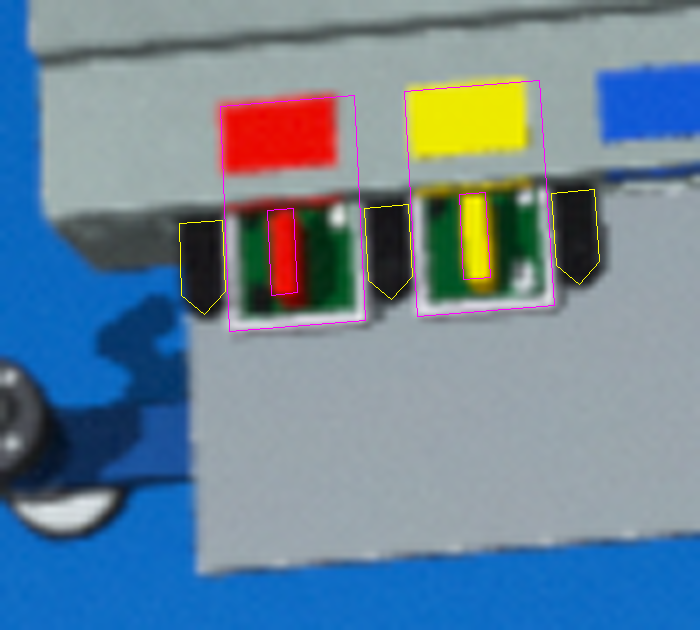

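View pics/t12.png

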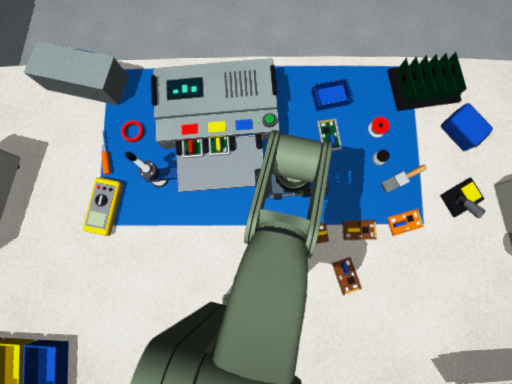

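View pics/c5.png

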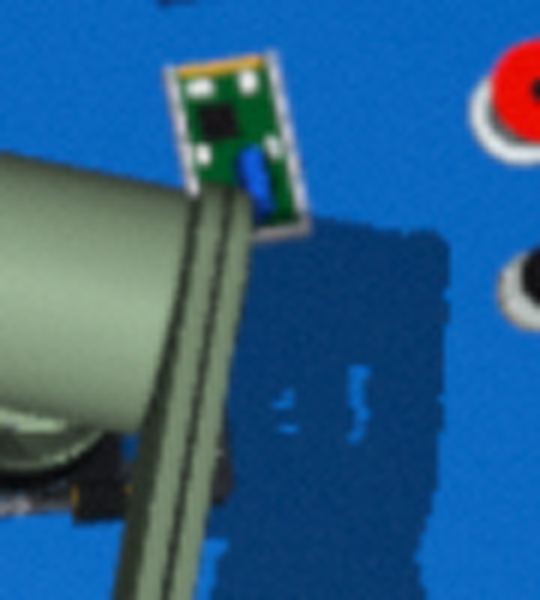

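>>> jog_arm:
  targets:
    - [[0.5,0.028,-0.023,0,1],[0.5,0.056,-0.047,0,2],[0.5,0.084,-0.07,0,3],[0.5,0.112,-0.094,0,4],[0.5,0.14,-0.118,-0.02,4],[0.5,0.17,-0.142,-0.05,4],[0.5,0.198,-0.166,-0.08,4],[0.5,0.2,-0.169,-0.1,4]]

```text
time_s: 39.95
eef_pos: [0.6181, -0.2751, 0.1247]
tool_rot: [0.019, 0.997, 0.07, -0.003]
force: [0.8, 0.4, -0.3]
finger_gap: 0.0454
```

```bash
python3 - <<'E'
from h import *
goto(.6141,-.2718,8.2)
b=shot('side');crop(b,'b1',210,110,310,200,6)
print(atz(b,[[210+400/6,110+300/6]],.03))
E
```

```text
tcp [ 0.6181 -0.2751  0.1247] yaw 8.0 j6 1.03 gap 0.0454 F [ 0.8  0.4 -0.3] t 39.95 -> shift -0.004 0.0033 turn 0.2
[[ 0.5809419  -0.45501549  0.03      ]]
```

View pics/b1.png

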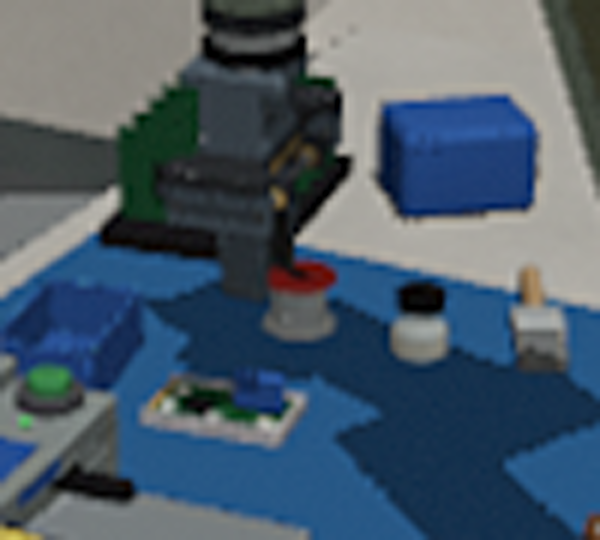

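>>> jog_arm:
  targets:
    - [[0.5,-0.004,0.002,-0.035,0.2],[0.5,-0.004,0.002,-0.07,0.2],[0.5,-0.004,0.002,-0.09,0.2],[0.5,-0.004,0.002,-0.0965,0.2],[0.5,-0.004,0.002,-0.0965,0.2],[0.5,-0.004,0.002,-0.0965,0.2]]

```text
time_s: 40.5
eef_pos: [0.6098, -0.2716, 0.0242]
tool_rot: [0.016, 0.997, 0.072, -0.01]
force: [-8.2, 3.7, 16.6]
finger_gap: 0.0457
```

```bash
python3 - <<'E'
from h import *
goto(.6141,-.2718,8.2)
b=shot('side');crop(b,'b2',210,110,310,200,6)
E
```

```text
tcp [ 0.6098 -0.2716  0.0242] yaw 8.2 j6 1.04 gap 0.0457 F [-8.2  3.7 16.6] t 40.5 -> shift 0.0043 -0.0002 turn -0.0
```

View pics/b2.png

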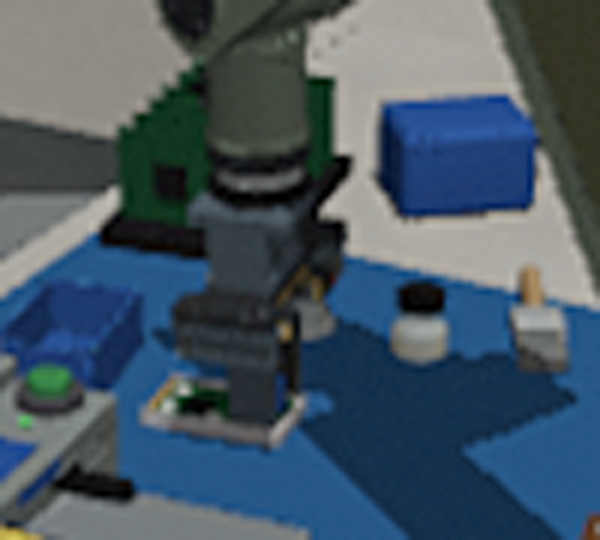

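>>> jog_arm:
  targets:
    - [[0.5,0.002,0,0.004,0],[0.5,0.004,0,0.0055,0],[0.5,0.004,0,0.0055,0]]

```text
time_s: 40.8
eef_pos: [0.6156, -0.2718, 0.0309]
tool_rot: [0.017, 0.997, 0.072, -0.008]
force: [-0.3, -0.1, -1.0]
finger_gap: 0.0455
```

```bash
python3 - <<'E'
from h import *
goto(.6141,-.2718,8.2)
E
```

```text
tcp [ 0.6156 -0.2718  0.0309] yaw 8.3 j6 1.04 gap 0.0455 F [-0.3 -0.1 -1. ] t 40.8 -> shift -0.0015 0.0 turn -0.1
```

>>> jog_arm:
  targets:
    - [[0,-0.0015,0,-0.002,0],[0,-0.0015,0,-0.002,0],[0,-0.0015,0,-0.002,0],[0,-0.0015,0,-0.002,0],[0,-0.0015,0,-0.002,0],[0,-0.0015,0,-0.002,0],[0,-0.0015,0,-0.002,0],[0,-0.0015,0,-0.002,0]]

```text
time_s: 41.47
eef_pos: [0.6136, -0.2711, 0.0289]
tool_rot: [0.016, 0.997, 0.072, -0.008]
force: [-1.4, 2.4, 2.7]
finger_gap: 0.0118
```

>>> jog_arm:
  targets:
    - [[0,0,0,0,0],[0,0,0,0,0]]

```text
time_s: 41.63
eef_pos: [0.6136, -0.271, 0.029]
tool_rot: [0.016, 0.997, 0.072, -0.008]
force: [-1.2, 2.4, 1.9]
finger_gap: 0.012
```

>>> jog_arm:
  targets:
    - [[0,0,0,0.01,0],[0,0,0,0.025,0],[0,0,0,0.05,0],[0,0,0,0.075,0],[0,0,0,0.1,0],[0,0,0,0.115,0],[0,0,0,0.12,0],[0,0,0,0.12,0]]

```text
time_s: 42.3
eef_pos: [0.6142, -0.2717, 0.1505]
tool_rot: [0.017, 0.997, 0.072, -0.007]
force: [0.5, 0.6, -1.3]
finger_gap: 0.0117
```

```bash
python3 - <<'E'
from h import *
slot('blue',-.107)
b=shot('side');crop(b,'b3',210,90,310,200,5)
a=shot('top');crop(a,'b4',280,90,400,190,6)
E
```

```text
tcp [ 0.6142 -0.2717  0.1505] yaw 8.3 j6 1.03 gap 0.0117 F [ 0.5  0.6 -1.3] t 42.3 -> shift -0.1336 0.2857 turn -4.2
```

View pics/b3.png

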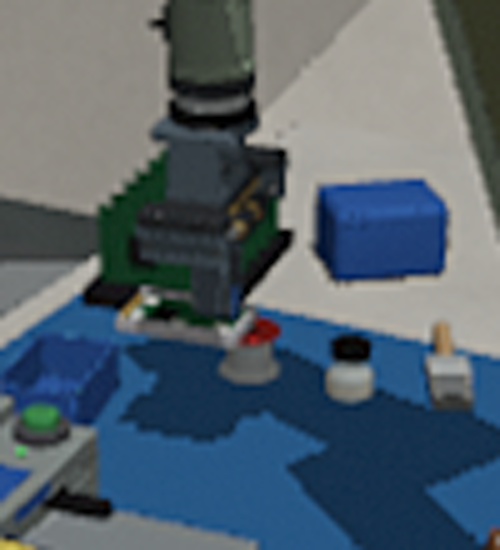

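View pics/b4.png

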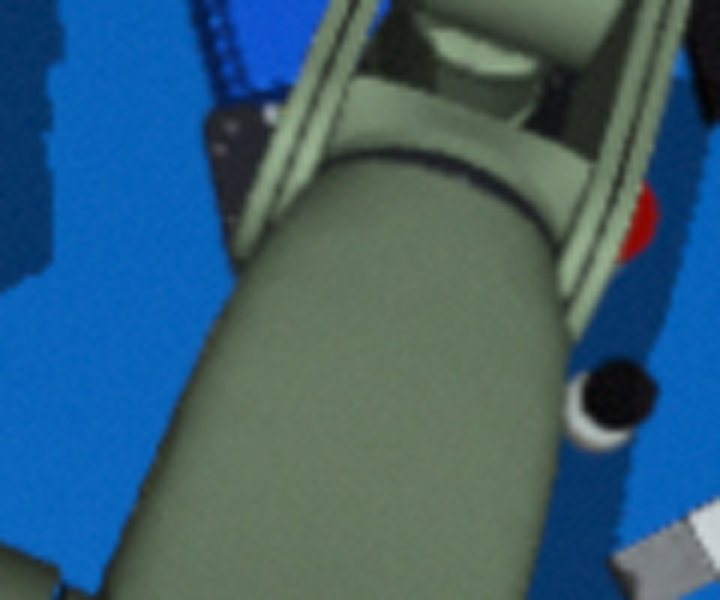

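>>> jog_arm:
  targets:
    - [[0,-0.02,0.005,0,-1],[0,-0.05,0.015,0,-2],[0,-0.08,0.03,0,-3],[0,-0.105,0.055,0,-4.2],[0,-0.125,0.085,0,-4.2],[0,-0.1335,0.12,0,-4.2],[0,-0.1335,0.155,0,-4.2],[0,-0.1335,0.19,0,-4.2]]

```text
time_s: 43.07
eef_pos: [0.4773, -0.0797, 0.1463]
tool_rot: [0.015, 0.999, 0.035, -0.011]
force: [1.1, 0.2, -2.6]
finger_gap: 0.0118
```

>>> jog_arm:
  targets:
    - [[0,0,0.03,0,0],[0,0,0.06,0,0],[0,0,0.085,0,0],[0,0,0.095,0,0],[0,0,0.095,0,0]]

```text
time_s: 43.48
eef_pos: [0.4765, 0.017, 0.1452]
tool_rot: [0.015, 0.999, 0.036, -0.013]
force: [0.7, -0.3, -2.5]
finger_gap: 0.0118
```

```bash
python3 - <<'E'
from h import *
slot('blue',-.107)
E
```

```text
tcp [0.4765 0.017  0.1452] yaw 4.2 j6 1.55 gap 0.0118 F [ 0.7 -0.3 -2.5] t 43.4833 -> shift 0.0041 -0.0031 turn -0.1
```

>>> jog_arm:
  targets:
    - [[0,0.004,-0.003,-0.015,0],[0,0.004,-0.003,-0.03,0],[0,0.004,-0.003,-0.04,0],[0,0.004,-0.003,-0.044,0],[0,0.004,-0.003,-0.046,0],[0,0.004,-0.003,-0.046,0]]

```text
time_s: 43.98
eef_pos: [0.4794, 0.0127, 0.0994]
tool_rot: [0.016, 0.999, 0.036, -0.014]
force: [-0.2, 0.6, -3.6]
finger_gap: 0.012
```

```bash
python3 - <<'E'
from h import *
slot('blue',-.107)
a=shot('top');carov(a,'t14',[('blue',-.107,0,0)],(200,120,280,200),8)
b=shot('side');crop(b,'b5',190,120,310,220,5)
E
```

```text
tcp [0.4794 0.0127 0.0994] yaw 4.1 j6 1.55 gap 0.012 F [-0.2  0.6 -3.6] t 43.9833 -> shift 0.0012 0.0013 turn -0.0
```

View pics/t14.png

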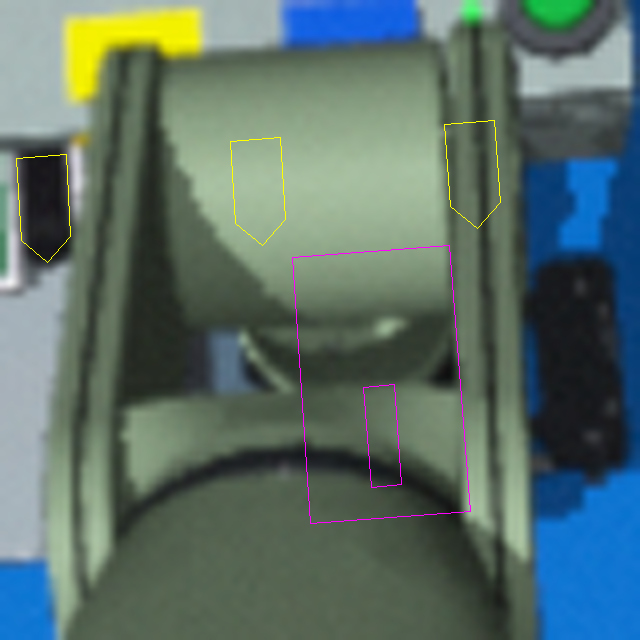

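View pics/b5.png

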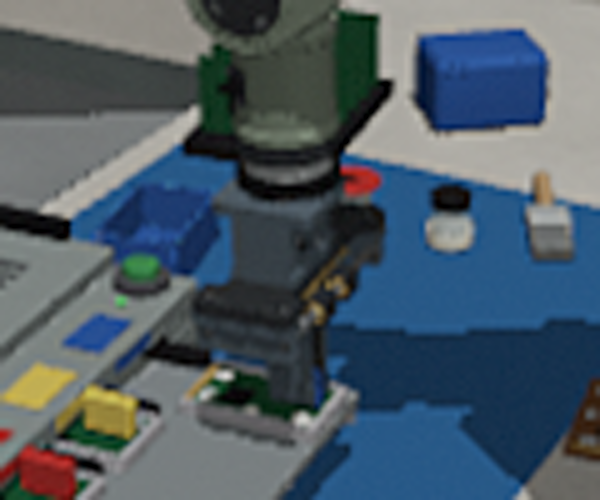

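>>> jog_arm:
  targets:
    - [[0,0.001,0.0015,0,0],[0,0.001,0.0015,-0.001,0],[0,0.001,0.0015,-0.002,0],[0,0.001,0.0015,-0.0025,0],[0,0.001,0.0015,-0.0025,0]]

```text
time_s: 44.5
eef_pos: [0.4824, 0.014, 0.099]
tool_rot: [0.016, 0.999, 0.036, -0.011]
force: [-4.2, -1.5, 14.8]
finger_gap: 0.0118
```

```bash
python3 - <<'E'
from h import *
slot('blue',-.107)
E
```

```text
tcp [0.4824 0.014  0.099 ] yaw 4.1 j6 1.55 gap 0.0118 F [-4.2 -1.5 14.8] t 44.5 -> shift -0.0018 -0.0001 turn -0.0
```

>>> jog_arm:
  targets:
    - [[0,0.006,0.0005,0.0005,0],[0,0.013,0.001,0.0005,0],[0,0.02,0.0015,0.0005,0],[0,0.027,0.002,0.0005,0],[0,0.034,0.0025,0.0005,0],[0,0.041,0.003,0.0005,0],[0,0.047,0.0035,0.0005,0],[0,0.052,0.004,0.0005,0]]

```text
time_s: 45.17
eef_pos: [0.5333, 0.0185, 0.0992]
tool_rot: [0.015, 0.999, 0.036, -0.014]
force: [-6.0, 1.1, 5.0]
finger_gap: 0.0119
```

```bash
python3 - <<'E'
from h import *
slot('blue',0)
b=shot('side');crop(b,'b6',180,120,300,220,5)
E
```

```text
tcp [0.5333 0.0185 0.0992] yaw 4.1 j6 1.55 gap 0.0119 F [-6.   1.1  5. ] t 45.1667 -> shift 0.054 0.003 turn -0.1
```

View pics/b6.png

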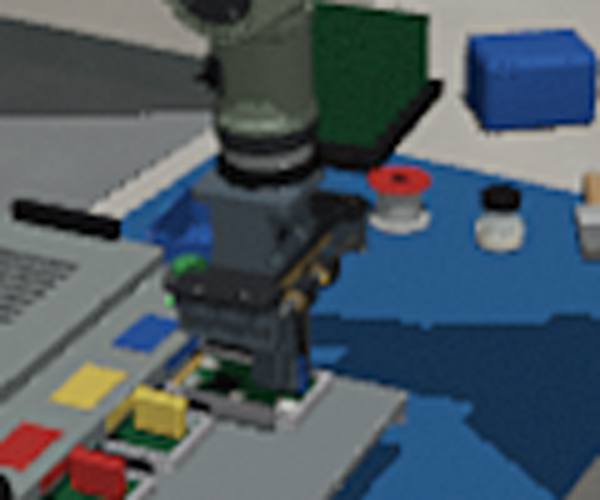

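>>> jog_arm:
  targets:
    - [[0,0.006,0.0005,0,0],[0,0.013,0.001,0,0],[0,0.02,0.0015,0,0],[0,0.027,0.002,0,0],[0,0.034,0.0025,0,0],[0,0.041,0.003,0,0],[0,0.048,0.0035,0,0],[0,0.054,0.004,0,0]]

```text
time_s: 45.88
eef_pos: [0.5885, 0.0227, 0.0992]
tool_rot: [0.015, 0.999, 0.036, -0.014]
force: [-6.2, -0.3, 4.8]
finger_gap: 0.0116
```

>>> jog_arm:
  targets:
    - [[0,0.003,0,0,0],[0,0.005,0,0,0],[0,0.005,0,0,0]]

```text
time_s: 46.13
eef_pos: [0.5887, 0.0227, 0.0991]
tool_rot: [0.015, 0.999, 0.036, -0.02]
force: [-14.8, 0.5, 11.3]
finger_gap: 0.0125
```

```bash
python3 - <<'E'
from h import *
slot('blue',0)
E
```

```text
tcp [0.5887 0.0227 0.0991] yaw 4.1 j6 1.55 gap 0.0125 F [-14.8   0.5  11.3] t 46.1333 -> shift -0.0014 -0.0012 turn -0.1
```

At the stop. I release, back off and check.

>>> jog_arm:
  targets:
    - [[0.5,0,0,0,0],[0.5,0,0,0,0],[0.5,0,0,0,0],[0.5,0,0,0.005,0],[0.5,0,0,0.04,0],[0.5,0,0,0.08,0],[0.5,-0.02,-0.03,0.12,0],[0.5,-0.05,-0.07,0.12,0]]

```text
time_s: 46.8
eef_pos: [0.5542, -0.0328, 0.2225]
tool_rot: [0.016, 0.999, 0.038, -0.013]
force: [1.4, -1.8, 1.1]
finger_gap: 0.0456
```

>>> jog_arm:
  targets:
    - [[0.2,-0.03,-0.03,0,0],[0,-0.06,-0.06,0,0],[0,-0.09,-0.09,0,0],[0,-0.12,-0.12,0,0],[0,-0.12,-0.15,0,0],[0,-0.12,-0.15,0,0]]

```text
time_s: 47.3
eef_pos: [0.4335, -0.1874, 0.2235]
tool_rot: [0.018, 0.999, 0.036, -0.012]
force: [0.2, -0.8, 0.3]
finger_gap: 0.0083
```

```bash
python3 - <<'E'
from h import *
a=shot('top','t15');carov(a,'t16',[('red',0,0,0),('yellow',0,0,0),('blue',0,0,0)],(160,105,290,205),6)
b=shot('side');crop(b,'b7',150,120,310,240,5)
for p in (a,b): print([(np.round(d['position'],3).tolist(),round(d['confidence'],2)) for d in nets.tip_of(p,'start_top')])
im=a['img'][100:140,250:290].astype(int);m=(im[...,1]>im[...,0]+50)&(im[...,1]>im[...,2]+40)
v,u=np.nonzero(m);q=[[250+np.median(u),100+np.median(v)]];print(q,len(u),atz(a,q,.123))
q=atz(a,q,.123)[0];goto(q[0],q[1],4.06)
E
```

```text
[([0.657, -0.053, 0.129], 0.39)]
[([0.655, -0.052, 0.127], 0.35)]
[[np.float64(269.0), np.float64(119.0)]] 75 [[ 0.65609784 -0.05508439  0.123     ]]
tcp [ 0.4348 -0.1824  0.2227] yaw 4.4 j6 1.11 gap 0.0003 F [ 0.2 -0.8 -0.1] t 47.5 -> shift 0.2213 0.1274 turn -0.3
```

View pics/t16.png

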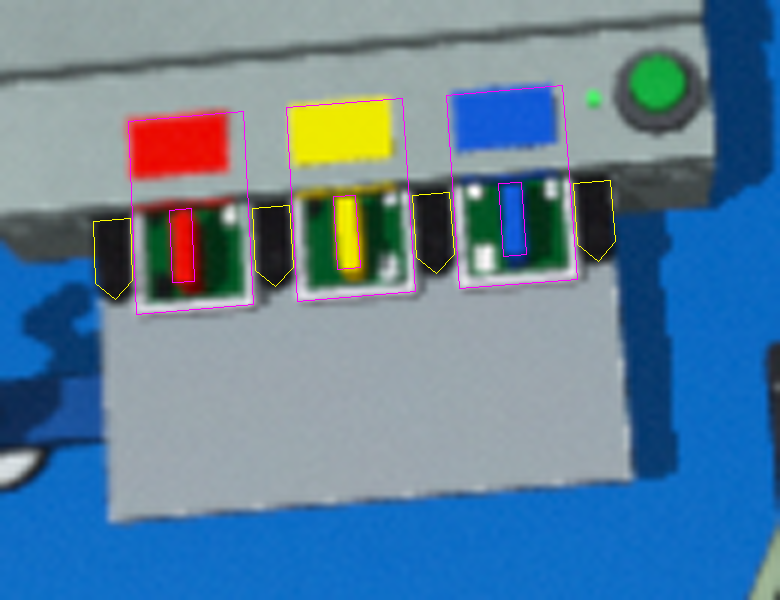

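View pics/b7.png

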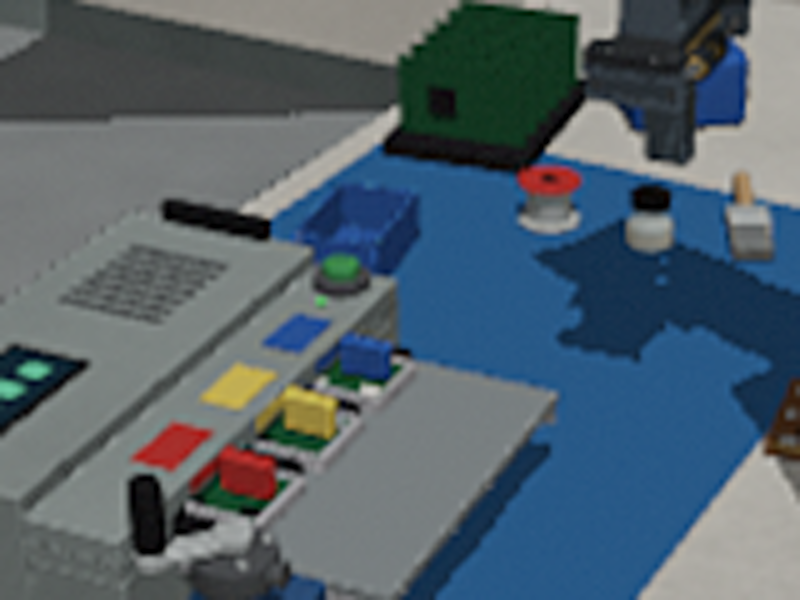

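>>> jog_arm:
  targets:
    - [[0,0.03,0.018,0,0],[0,0.06,0.036,0,0],[0,0.09,0.054,0,0],[0,0.12,0.07,0,0],[0,0.15,0.088,0,0],[0,0.18,0.106,0,0],[0,0.21,0.123,0,0],[0,0.2215,0.1285,0,0]]

```text
time_s: 48.17
eef_pos: [0.6602, -0.0491, 0.2215]
tool_rot: [0.015, 0.999, 0.041, -0.011]
force: [-0.7, 0.7, -0.3]
finger_gap: 0.0003
```

>>> jog_arm:
  targets:
    - [[0,0,0,-0.03,0],[0,0,0,-0.06,0],[0,0,0,-0.07,0],[0,0,0,-0.07,0]]

```text
time_s: 48.5
eef_pos: [0.6584, -0.0474, 0.1478]
tool_rot: [0.015, 0.999, 0.042, -0.015]
force: [-0.3, -0.2, -0.8]
finger_gap: 0.0002
```

```bash
python3 - <<'E'
from h import *
goto(.6563,-.0535,4.06)
b=shot('side');crop(b,'p1',190,110,270,190,7)
E
```

```text
tcp [ 0.6584 -0.0474  0.1478] yaw 4.8 j6 1.43 gap 0.0002 F [-0.3 -0.2 -0.8] t 48.5 -> shift -0.0021 -0.0061 turn -0.7
```

View pics/p1.png

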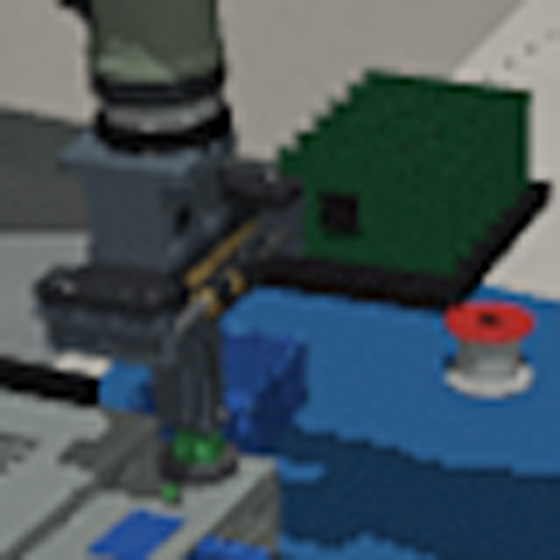

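Above the button. I correct the offset and press.

>>> jog_arm:
  targets:
    - [[0,-0.002,-0.006,0,0],[0,-0.002,-0.006,-0.006,0],[0,-0.002,-0.006,-0.012,0],[0,-0.002,-0.006,-0.016,0],[0,-0.002,-0.006,-0.019,0],[0,-0.002,-0.006,-0.021,0],[0,-0.002,-0.006,-0.022,0]]

```text
time_s: 49.13
eef_pos: [0.6586, -0.0545, 0.1322]
tool_rot: [0.015, 0.999, 0.041, -0.011]
force: [-5.3, -0.2, 20.2]
finger_gap: 0.0006
```

```bash
python3 - <<'E'
from h import *
goto(.6563,-.0535,4.06)
b=shot('side');crop(b,'p2',150,110,270,200,6)
E
```

```text
tcp [ 0.6586 -0.0545  0.1322] yaw 4.7 j6 1.42 gap 0.0006 F [-5.3 -0.2 20.2] t 49.1333 -> shift -0.0023 0.001 turn -0.6
```

View pics/p2.png

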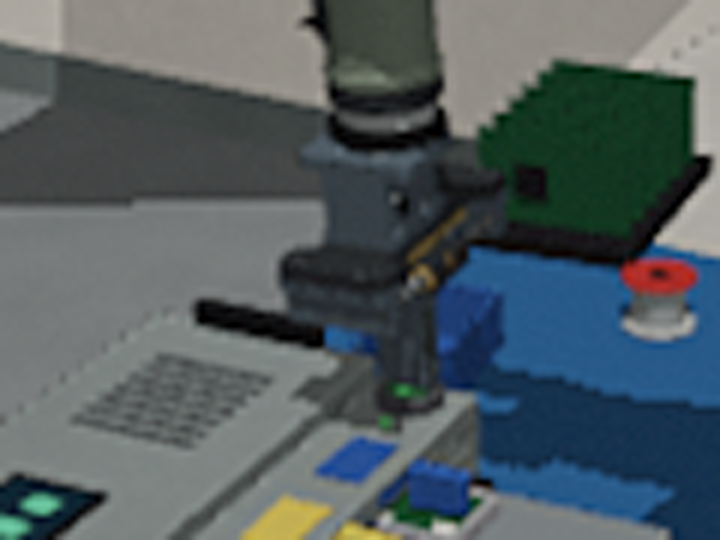

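>>> jog_arm:
  targets:
    - [[0,0,0,0.001,0],[0,0,0,0.002,0],[0,0,0,0.002,0]]

```text
time_s: 49.43
eef_pos: [0.6586, -0.0545, 0.1352]
tool_rot: [0.015, 0.999, 0.041, -0.01]
force: [-0.9, 0.2, 3.4]
finger_gap: 0.0006
```

>>> jog_arm:
  targets:
    - [[0,0,0,0.001,0],[0,0,0,0.002,0],[0,0,0,0.002,0]]

```text
time_s: 49.68
eef_pos: [0.6586, -0.0545, 0.1371]
tool_rot: [0.015, 0.999, 0.041, -0.011]
force: [-0.4, 0.2, 2.4]
finger_gap: 0.0005
```

>>> jog_arm:
  targets:
    - [[0,0,0,0.001,0],[0,0,0,0.002,0],[0,0,0,0.002,0]]

```text
time_s: 49.93
eef_pos: [0.6585, -0.0545, 0.1388]
tool_rot: [0.015, 0.999, 0.041, -0.011]
force: [0.6, -0.2, 0.3]
finger_gap: 0.0006
```

>>> jog_arm:
  targets:
    - [[0,0,0,0.001,0],[0,0,0,0.002,0],[0,0,0,0.002,0]]

```text
time_s: 50.18
eef_pos: [0.6585, -0.0544, 0.1406]
tool_rot: [0.015, 0.999, 0.041, -0.011]
force: [-0.1, 0.3, 0.3]
finger_gap: 0.0004
```

The force trace is contact at TCP z ≈ 0.1385 and a hard stop at 0.1322. That is about 6 mm of spring travel, so the button was fully pressed. I lift away and do a final check.

>>> jog_arm:
  targets:
    - [[0,0,0,0.03,0],[0,0,0,0.06,0],[0,0,0,0.09,0],[0,-0.03,-0.02,0.1,0],[0,-0.065,-0.04,0.1,0],[0,-0.1,-0.06,0.1,0],[0,-0.13,-0.08,0.1,0],[0,-0.16,-0.1,0.1,0]]

```text
time_s: 50.85
eef_pos: [0.4967, -0.155, 0.2407]
tool_rot: [0.015, 0.999, 0.041, -0.011]
force: [-0.3, -0.1, -0.3]
finger_gap: 0.0006
```

>>> jog_arm:
  targets:
    - [[0,-0.03,-0.02,0,0],[0,-0.06,-0.04,0,0],[0,-0.09,-0.06,0,0],[0,-0.09,-0.06,0,0],[0,-0.09,-0.06,0,0]]

```text
time_s: 51.27
eef_pos: [0.4056, -0.2156, 0.2411]
tool_rot: [0.016, 0.999, 0.04, -0.01]
force: [0.5, 0.0, -0.8]
finger_gap: 0.0
```

```bash
python3 - <<'E'
from h import *
a=shot('top','t20');b=shot('side','s20')
print(arm.get_obs()['force'],arm.get_obs()['time_s'],[(np.round(d['position'],3).tolist(),round(d['confidence'],2)) for d in nets.tip_of(b,'leg')])
crop(a,'t21',120,95,290,205,4.5)
E
```

```text
[-0.50612285  1.2076347  -0.31675133] 51.3667 [([0.495, 0.328, 0.003], 0.59)]
```

View pics/t20.png

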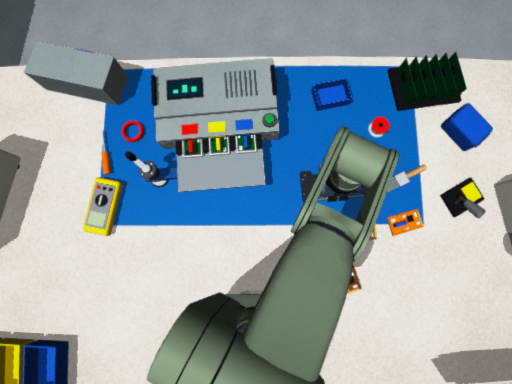

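View pics/t21.png

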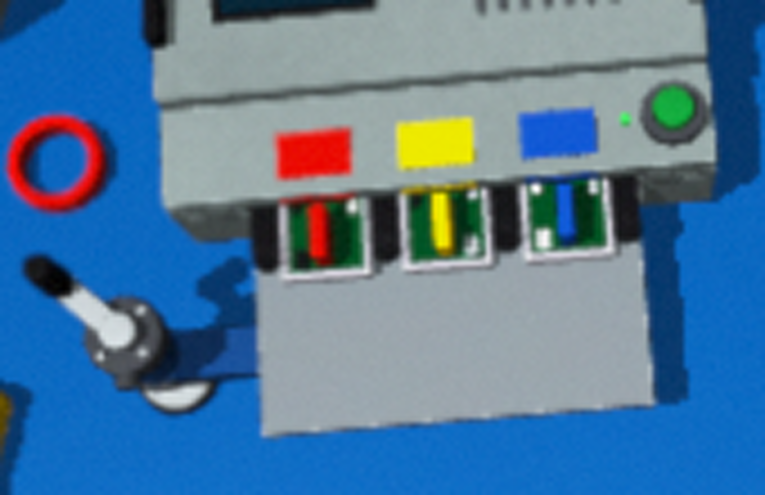

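View pics/s20.png

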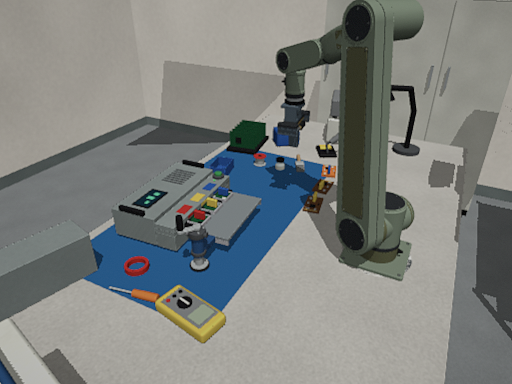

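```bash
python3 - <<'E'
from h import *
a=shot('top');b=shot('side')
print(atz(a,[[120+40/4.5,95+268/4.5]],.205))
for p in (a,b): print([(np.round(d['position'],3).tolist(),round(d['confidence'],2)) for d in nets.tip_of(p,'crank_knob')])
crop(b,'k9',140,190,260,290,5)
print(proj(a,[[.542,.336,.205],[.494,.324,.155]]))
E
```

```text
[[0.52248704 0.35815546 0.205     ]]
[([0.523, 0.365, 0.177], 0.67), ([0.607, 0.114, 0.0], 0.53)]
[([0.526, 0.371, 0.177], 0.58)]
[[136.60370097 147.99287872]
 [145.24214526 167.72336461]]
```

View pics/k9.png

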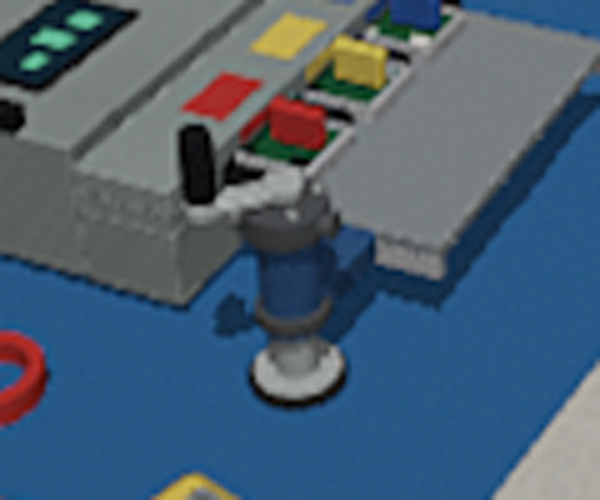

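```bash
python3 - <<'E'
from h import *
print(arm.job_done())
E
```

```text
the job is handed in; nothing more can be done
None
```

The leg is down, all three carriers are in their slots, the start button was pressed, and the job is handed in at about 51 s of the 210 s allowed. One check disagreed: the crank turned back a little when I let go of it.

- **Leg:** I wound the crank about 6.8 turns clockwise. Turning it rose from about 5 N when free to about 8–10 N, and it pushed back about 4.5 N when held still, so I stopped there. I did not reach the 14 N at which the jack is forced.
- **Crank turned back:** My last pictures put the knob about 40° (0.7 rad) anticlockwise of where I released it. It had already moved before the first carrier went on, but I only noticed at the end. From the logged forces it should still take about 7 N there, within the 6–9 N range. Single readings gave 5 to 8 N. I did not grip it again to check.
- **Foot:** The last estimate put the foot 3 mm above the bench, which is within the network's 4 mm error, so the foot standing firmly rests on the crank forces.
- **Carriers:** Red, yellow and blue were slid in until they met the stop at about 15–20 N. In the last pictures all three line up with the fully home outline to about a pixel.
- **Start button:** It moved through about 6 mm of spring travel to its hard stop, and I then let it go.
- **Other things:** The listed items I could see in the last top picture looked unmoved. The flux jar showed only in the side picture. The brown look-alikes were mostly hidden behind the arm in the top picture, so I could not fully check them.

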